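# Clamp the sample board in the probe fixture, crosswise in two passes

### The arm

A 6-joint arm with a two-finger parallel gripper is mounted at the origin on a cart in front of the work surface, level with it; the furniture and walls round the work are solid. World frame = base frame: x ahead of the robot, y to its left, z up, the work surface at z = 0. Lengths are in mm, angles in rad, forces in N, time in s.
With the tool pointing down it reaches from about 400 to 925 mm from the base axis. Payload 12.5 kg.
Tool frame: the origin (TCP) lies on the mounting face of the last link; the fingertips stand 190 mm ahead of it and the grasp point (between the pads) lies 171 mm ahead of it (env.grasp_offset is the distance from the TCP to the grasp point, in mm); z points along the fingers, y is the direction in which the jaws open and shut (so a half turn about z gives the same grasp; the last joint's range is limited). The gripper opens to 95 mm and grips with 3 to 60 N. Pads are 20 mm wide; open, the fingers measure 119 mm over their backs; the gripper's body (75 mm by 180 mm) begins 59 mm behind the grasp point.
Start: joints at [1.161, 0.491, 1.559, -0, 1.092, -0.106], TCP at [186.944, 596.387, 404.761] pointing down, gripper open.
Joint ranges: [-3.1, 3.1], [-0.84, 2.19], [0.05, 2.79], [-1.13, 4.28], [0.06, 2.93], [-2.69, 2.69]. Speed limits (rad/s): [2.22, 2.22, 2.79, 3.14, 3.14, 3.14].

### API

Orientations are given as [roll, pitch, yaw] about the fixed x, y, z axes, in that order (R = Rz(yaw) Ry(pitch) Rx(roll)).
In Python, from cell import env, viewer gives the robot as it stands.
- The arm moves only by the tool play_rows, never from a script. Its argument "increments" is a list of rows, each an object of numbers: "dx", "dy", "dz": the shift along the tool's x, y, z in mm; "rx", "ry", "rz": the turn, a rotation vector about the tool's x, y, z in units of 6 degrees (1.0 is 6 degrees). A call has 1 to 8 rows; each row is the pose to reach, as a shift and turn from the pose measured when the call began, along the tool's axes at that moment; what a row does not reach only later rows make up. A row lasts 1/12 s, in which the tool goes at most 41.7 mm and 7.16 degrees, less where a joint would pass 70% of its speed; a pose out of reach is approached as far as the arm can. A call with a gripper value outside its range is refused whole. "fingers" is the opening, from 0 (shut) to 1 (fully open), set as the call begins (left out, the last holds). The fingers move at their own pace and stop on an object; the grip force is fixed at half the most. Time passes only in rows, so rows that repeat a pose let the fingers close. It gives the time, the measured TCP pose, the force and the opening at its end, in the units of the state.
- env.state(): the state, without advancing time (a new reading comes with each control period).
- viewer.read_camera(name): name is "scene" or "top" or "wrist"; returns a dict with "image" (480x640x3 uint8, red, green, blue), "fx", "fy", "cx", "cy" (pixels), "rvec" (rotation vector, rad) and "tvec" (3), from world to camera coordinates, as OpenCV has them. Camera axes: x right, y down, z forward; pixel columns grow to the right and rows downward; lengths in mm; the calibration is good to about 2 mm. A picture is of the moment at which its call begins. There is no depth.
- env.job_done(): hands the job in, once; it reports no verdict.
The state is a dict: "t": time; "joints": joint angles; "qvel": joint speeds; "tau": joint torques, N m; "eef_pos": TCP position; "tcp_rot": TCP orientation; "ft_force": force on the tool from outside, world axes, zero at the start; "moment": the same for the moment, N m; "opening": opening from 0.0 (shut) to 1.0 (fully open).
Only numpy, scipy, OpenCV 4.12 (cv2) and the standard library are available. Lean on these libraries where they do the work, as an engineer would, in place of code of your own. Each camera call takes 0.05 s, during which the arm holds its last target.

### The job

Clamp the sample board in the probe fixture: hand-tighten the four star knobs of its pressure frame clockwise, always crosswise (one knob, then the one diagonally opposite, then the other diagonal) and in two passes. In the first pass only nip each knob, turning until it just begins to stiffen (about 0.18 N m, running free it drags by 0.13); when all four are nipped go round crosswise again and bring each one hand-tight, about 0.35 N m. Do not overtighten (0.55 N m cracks the board) and leave the other things on the bench where they lie.

Things in the scene. Friction and masses are not known exactly. Their poses are not given: they have to be found in the camera images.
- fixture: probe fixture, an aluminium block 150 (x) by 190 (y) by 34 mm high on rubber feet, standing fast on the bench; origin at the centre of its underside, z up, x across its short side. A green sample board, 110 by 146 mm, lies on it over the four studs, its top about 40 mm above the bench; lots differ in thickness, so this height is only known to 1 mm. But for the knobs nothing on the fixture is higher than the frame
- frame: pressure frame, a dark grey metal plate 124 (x) by 164 (y) by 12 mm with a window 59 by 91 mm, loose on the fixture's four studs; origin at the centre of its underside. At the start weak spring plungers (8 N in all) hold it 0.4 to 2.4 mm above the board, its top 53 mm above the bench. Each knob lowers its corner of the frame until that corner sits on the board; the opposite corner may rise a little
- knob_a: star knob on the stud at (-46, +64) mm in the fixture's frame; knob_c is diagonally opposite. All four are alike: an upright black eight-lobed head, 34 mm across (to be taken as round) and 22 mm high, over a neck 20 mm across and a steel flange 28 mm across that bears on the frame. Origin on the axis at mid-height of the head, 23 mm above the flange's underside, some 77 mm above the bench at first
- knob_b: the like knob on the stud at (-46, -64) mm in the fixture's frame; knob_d is diagonally opposite. Clockwise seen from above tightens a knob and sinks it 3.0 mm per radian (quick thread). It stays where it is left. At the start each is 0.5 to 1 mm clear of the frame and 0.3 to 1.2 rad short of its corner sitting on the board. The head sits on a rubber bush that gives 0.33 rad per N m and springs back
- knob_c: the like knob on the stud at (+46, -64) mm in the fixture's frame; knob_a is diagonally opposite. Torque of each knob while it is slowly turned: 0.13 N m running free, up to 0.02 more while it pushes the plungers; once its corner sits on the board it climbs by 0.02 to 0.03 N m per 0.1 rad: 0.18 nipped, 0.35 tight, some 0.5 rad further on
- knob_d: the like knob on the stud at (+46, +64) mm in the fixture's frame; knob_b is diagonally opposite. A torque read at rest after a quick turn (0.15 rad in 0.3 s) is lower, for friction lets go: about 0.07 N m running free, 0.11 nipped, 0.20 tight, 0.3 too much. The clamping force is some 9 N at nipped, 40 N at tight. Tightening one pair eases the other a little
- tweezers: bystander: steel tweezers, 122 mm long and 9 mm high, lying before the fixture; origin under the middle
- loupe: bystander: black eye loupe, 37 mm across and 42 mm high, standing before the fixture; origin under the middle
- screwdriver: bystander: screwdriver, 175 mm long and 23 mm high, lying left of the fixture; origin under the middle
- esd_brush: bystander: black brush, 151 mm long and 11 mm high, lying left of the screwdriver; origin under the middle
- red_box_0: bystander: small red card box, 52 by 80 by 45 mm high, behind the fixture; origin under the middle
- magnet_block: bystander: ground steel block, 30 by 50 by 20 mm high, behind the fixture; origin under the middle

How it is judged (in metres and radians):
On the way, in this order (a step that is already met when the one before it is completed fails the run):
1. first pass: one diagonal pair of knobs nipped while the other pair still runs free (((contact force between each of knob_a, knob_c and frame above 1.5 N and contact force between each of knob_b, knob_d and frame below 1.5 N) or (contact force between each of knob_b, knob_d and frame above 1.5 N and contact force between each of knob_a, knob_c and frame below 1.5 N))), for 0.1 s.
2. all four knobs nipped, none of them tight yet (contact force between knob_a and frame between 1.5 and 22 N and contact force between knob_b and frame between 1.5 and 22 N and contact force between knob_c and frame between 1.5 and 22 N and contact force between knob_d and frame between 1.5 and 22 N), for 0.1 s.
3. second pass: one diagonal pair tight while the other pair is still only nipped (((contact force between each of knob_a, knob_c and frame above 22 N and contact force between each of knob_b, knob_d and frame below 22 N) or (contact force between each of knob_b, knob_d and frame above 22 N and contact force between each of knob_a, knob_c and frame below 22 N))), for 0.1 s.
At the end, for the whole second after the job is handed in: All four knobs bear on the frame with a clamping force of 22 to 60 N (tightened with about 0.25 to 0.46 N m), the frame lies at rest and level on the board (within 0.02 rad of the fixture, underside less than 41.2 mm above the bench), every bystander is within 20 mm of where it lay (contact force between knob_a and frame between 22 and 60 N and contact force between knob_b and frame between 22 and 60 N and contact force between knob_c and frame between 22 and 60 N and contact force between knob_d and frame between 22 and 60 N and angle between the z axis of frame and the z axis of fixture, either way round below 0.02 rad and linear speed of frame below 0.01 m/s and z of frame in the frame of fixture below 0.0412 m and distance of each of tweezers, loupe, screwdriver, esd_brush, red_box_0, magnet_block from where it was at the start of the episode below 0.02 m); the robot touches nothing.
It fails at once if a knob overtightened: more than 80 N on the frame (contact force between any of knob_a, knob_b, knob_c, knob_d and frame above 80 N).
It fails at once if a bystander pushed more than 20 mm (distance of any of tweezers, loupe, screwdriver, esd_brush, red_box_0, magnet_block from where it was at the start of the episode above 0.02 m).
It also fails if it takes over 72 s, if anything falls off the work surface, if the arm or the gripper's body presses on something with over 40 N, if the wrist force passes 120 N, or if a joint passes its speed limit or range.

## Working session

There is one attempt and no reset: what is moved stays moved. The work goes in short steps, Python scripts to look and compute and a tool call to move; the robot and the scene stay as the last step left them, time stands still between calls to the robot, and variables do not carry over. Pictures are saved under pics/ and viewed, and the job is handed in when it is done.

Besides the shell and the picture viewer there is one more tool, called after "Request:" by a JSON object that holds its "op" and its "data". play_rows: Moves the arm, as the interface text tells. Its arguments: {"type":"object","properties":{"increments":{"type":"array","items":{"type":"object","properties":{"dx":{"type":"number"},"dy":{"type":"number"},"dz":{"type":"number"},"rx":{"type":"number"},"ry":{"type":"number"},"rz":{"type":"number"}}}},"fingers":{"type":"number"}},"required":["increments"]}

```bash
ls; mkdir -p pics; python3 - <<'E'
from cell import env, viewer
import cv2
print(env.state(), env.grasp_offset)
for n in ["scene","top","wrist"]:
    c=viewer.read_camera(n); cv2.imwrite(f"pics/{n}0.png",c["image"][:,:,::-1]); print(n,{k:v for k,v in c.items() if k!="image"})
E
```

```text
pics
{'t': 0.0, 'joints': array([ 1.16140118e+00,  4.91552774e-01,  1.55945426e+00, -1.87327518e-06,
        1.09168566e+00, -1.05607053e-01]), 'qvel': array([-0.00128852,  0.00093799, -0.00028938,  0.00017511,  0.00142474,
        0.00138035]), 'tau': array([ 2.44233788e-04, -6.12628126e+01, -2.58196628e+01,  6.92646252e-02,
        4.80137661e-02, -1.12395646e-04]), 'eef_pos': array([186.92936052, 596.35475204, 404.16418842]), 'tcp_rot': array([-3.14049856e+00, -1.14304938e-04,  2.83780536e+00]), 'ft_force': array([-0.24663125,  0.07062116, -0.08161935]), 'moment': array([-0.00137693,  0.04737599, -0.03847209]), 'opening': 1.0003566751808493} 171.3
scene {'fx': 472.3713932364161, 'fy': 472.3713932364161, 'cx': 316.83785530706615, 'cy': 243.00147471501094, 'rvec': array([ 2.03601604, -0.84665685,  0.41991112]), 'tvec': array([-217.09089966,  372.1473288 ,  446.09583313])}
top {'fx': 567.1057900336031, 'fy': 567.1057900336031, 'cx': 327.31461573589166, 'cy': 238.4616377341272, 'rvec': array([ 2.16693459, -1.97021214,  0.26278166]), 'tvec': array([192.17403242, 600.16405655, 785.93394755])}
wrist {'fx': 368.6775866391163, 'fy': 368.6775866391163, 'cx': 320.632113690802, 'cy': 241.03783058564338, 'rvec': array([-2.35263087, -1.7274099 , -0.22886421]), 'tvec': array([-624.35256927,  -28.12519034,  391.68299423])}
```

View pics/top0.png

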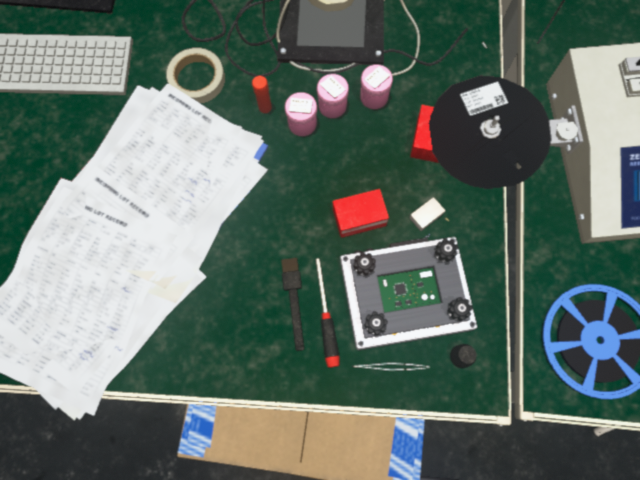

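View pics/scene0.png

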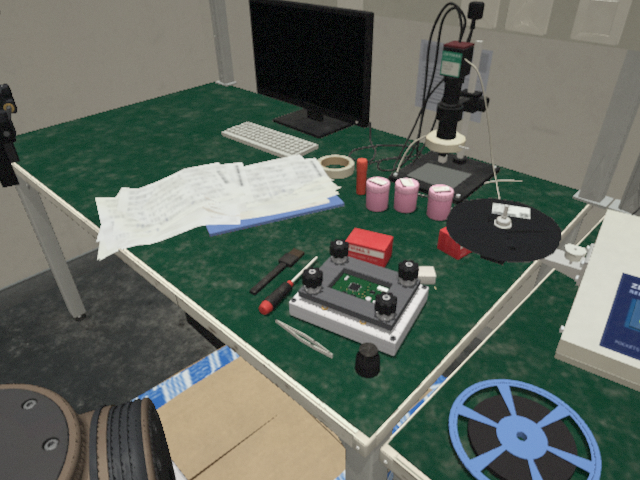

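View pics/wrist0.png

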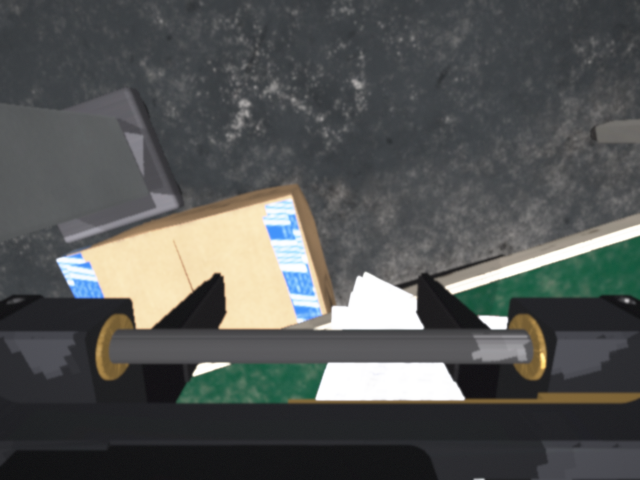

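The top view shows four black knobs near (365,263), (447,250), (459,309) and (376,323). The tweezers are at (392,366), the loupe at (463,355) and the screwdriver at x≈328.

```bash
cat > h.py <<'E'
import numpy as np, cv2
from cell import env, viewer
def cam(n):
    c=viewer.read_camera(n); K=np.array([[c["fx"],0,c["cx"]],[0,c["fy"],c["cy"]],[0,0,1]]); R=cv2.Rodrigues(c["rvec"])[0]
    return c["image"],K,R,np.asarray(c["tvec"])
def ray(K,R,t,uv,z):
    d=R.T@np.linalg.solve(K,[uv[0],uv[1],1.]); o=-R.T@t
    return o+d*(z-o[2])/d[2]
def proj(K,R,t,p):
    q=K@(R@np.asarray(p,float)+t); return q[:2]/q[2]
E
python3 - <<'E'
from h import *
im,K,R,t=cam("top")
print("camC",-R.T@t)
for uv in [(365,263),(447,250),(459,309),(376,323)]: print(uv,ray(K,R,t,uv,88))
cv2.imwrite("pics/topz.png",cv2.resize(im[170:390,270:490,::-1],None,fx=2.7,fy=2.7,interpolation=cv2.INTER_CUBIC))
im,K,R,t=cam("scene")
cv2.imwrite("pics/scz.png",cv2.resize(im[210:390,240:460,::-1],None,fx=3.3,fy=3.3,interpolation=cv2.INTER_CUBIC))
E
```

```text
camC [350.00101187 223.39008942 917.83227392]
(365, 263) [544.79162159 188.16076765  88.        ]
(447, 250) [576.52519108  66.62841698  88.        ]
(459, 309) [488.87804011  45.59371838  88.        ]
(376, 323) [456.92175305 165.23144518  88.        ]
```

View pics/topz.png

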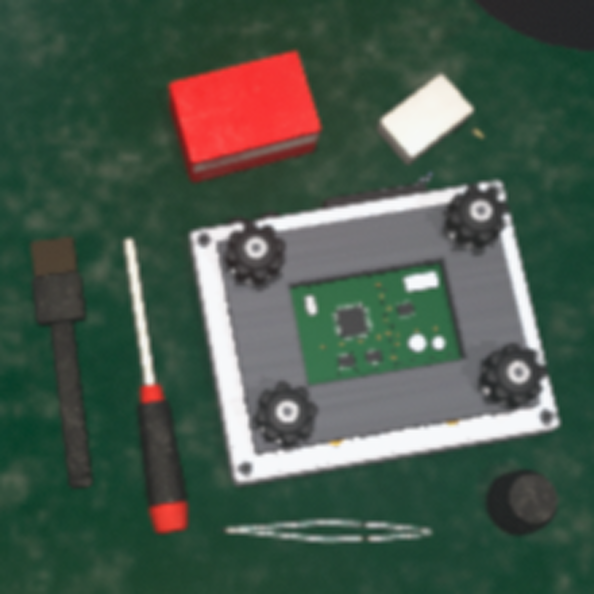

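View pics/scz.png

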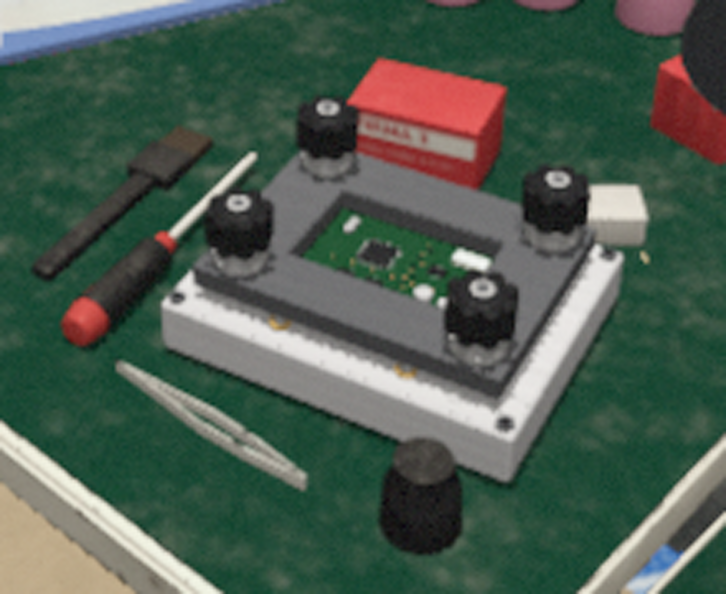

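```bash
cat > loc.py <<'E'
from h import *
from scipy.optimize import least_squares
S=dict(a=(-46,64),b=(-46,-64),c=(46,-64),d=(46,64))
obs={}
C={}
guess={'a':(457,165),'b':(489,46),'c':(576,67),'d':(545,188)}
for n in ["top","scene"]:
    im,K,R,t=cam(n); C[n]=(K,R,t)
    g=cv2.cvtColor(im,cv2.COLOR_RGB2GRAY)
    for k,(x,y) in guess.items():
        u,v=proj(K,R,t,(x,y,88)); u0,v0=int(u)-9,int(v)-9
        p=cv2.resize(g[v0:v0+19,u0:u0+19],None,fx=8,fy=8,interpolation=cv2.INTER_CUBIC)
        m=(p>110).astype(np.uint8)
        nn,l,st,ce=cv2.connectedComponentsWithStats(m)
        # blob closest to centre, small
        best=[(np.hypot(*(ce[i]-76)),i) for i in range(1,nn) if 200<st[i,4]<3500]
        if not best: print(n,k,'none',st[1:,4]);continue
        i=min(best)[1]; c=(ce[i]+.5)/8-.5+[u0,v0]; obs[n,k]=c
        print(n,k,(u,v),c,st[i,4])
z0=88.5
for n in ["top","scene"]:
    for k in S:
        if (n,k) in obs: print(n,k,ray(*C[n],obs[n,k],z0))
def pts(p):
    c,s=np.cos(p[2]),np.sin(p[2])
    return {k:np.array([p[0]+c*x-s*y,p[1]+s*x+c*y,p[3]]) for k,(x,y) in S.items()}
for use in (["top"],["scene"],["top","scene"]):
    f=lambda p:np.concatenate([proj(*C[n],pts(p)[k])-o for (n,k),o in obs.items() if n in use])
    r=least_squares(f,[517,116,0.25,z0]); print(use,r.x,np.abs(r.fun).max()); P=pts(r.x)
for k in P: print(k,P[k])
E
python3 loc.py
```

```text
top a (np.float64(376.1623580293219), np.float64(322.9614927822884)) [384.99580389 314.81912544] 283
top b (np.float64(458.7251950857246), np.float64(308.8912468374751)) [449.55849359 314.39783654] 312
top c (np.float64(446.739446641509), np.float64(250.31354104777003)) [438.43527868 241.64004443] 619
top d (np.float64(365.1177229136557), np.float64(262.8749497055947)) [370.74279316 254.03521987] 1535
scene a (np.float64(311.12064510630864), np.float64(272.87532033873)) [311.8049569  271.05261156] 1972
scene b (np.float64(382.18304899953597), np.float64(297.74385419491506)) [385.84609343 296.93045703] 2467
scene c (np.float64(406.0502075914749), np.float64(266.18859682931014)) [408.58960689 263.90486896] 1946
scene d (np.float64(338.41025963651174), np.float64(244.54202580888426)) [338.83653236 242.29084708] 1576
top a [469.99524282 153.04228245  88.5       ]
top b [479.56218332  59.16100944  88.5       ]
top c [588.22657309  80.13470035  88.5       ]
top d [559.28317572 180.65470331  88.5       ]
scene a [460.61244251 167.13999582  88.5       ]
scene b [493.74394376  42.91614058  88.5       ]
scene c [583.24179092  67.35550867  88.5       ]
scene d [549.99935018 191.69058115  88.5       ]
['top'] [ 5.46183612e+02  1.04554717e+02  2.19715567e-01 -1.79085187e+01] 11.090755505836114
['scene'] [5.19720198e+02 1.15460064e+02 2.63655687e-01 9.06387465e+01] 0.14957728920575164
['top', 'scene'] [5.24874543e+02 1.18481045e+02 2.37957441e-01 8.49297010e+01] 11.889052184835407
a [465.08479548 169.8345861   84.92970105]
b [495.25671449  45.44143796  84.92970105]
c [584.66428971  67.12750475  84.92970105]
d [554.4923707  191.52065289  84.92970105]
```

The scene view fits well, but the top view picked up frame pixels instead of the discs. I'll fix the top selection by using a smaller patch around the seen discs.

```bash
sed -i "s/^guess=.*/guess={'a':(460,167),'b':(493,43),'c':(582,67),'d':(549,191)}/; s/p>110/p>100/; s/if 200<st\[i,4\]<3500/if 200<st[i,4]<3500 and np.hypot(*(ce[i]-76))<32/" loc.py; python3 loc.py
```

```text
top a none [1609  966 4766  181]
top b none [ 716 1735 4436   20   40]
top c none [2493 1594 4042   56]
top d none [2137 1830 4316]
scene a (np.float64(311.5993131563914), np.float64(271.50537288818737)) [311.81315259 271.05021951] 2107
scene b (np.float64(385.4658753634414), np.float64(297.39665124487163)) [385.85761385 296.92246205] 2635
scene c (np.float64(408.28098223822064), np.float64(264.57411428373433)) [408.59402174 263.89365942] 2070
scene d (np.float64(338.7303327629549), np.float64(242.9173193356372)) [338.85585387 242.29357394] 1704
scene a [460.62592032 167.13500626  88.5       ]
scene b [493.76997396  42.91515504  88.5       ]
scene c [583.27129056  67.36842613  88.5       ]
scene d [550.01653018 191.66055346  88.5       ]Traceback (most recent call last):
  File "loc.py", line 29, in <module>
    r=least_squares(f,[517,116,0.25,z0]); print(use,r.x,np.abs(r.fun).max()); P=pts(r.x)
    return func(*args, **kwargs)
    vector_fun = VectorFunction(
        fun_wrapped,
    ...<6 lines>...
        workers=workers
    )
    self._update_fun()
    ~~~~~~~~~~~~~~~~^^
    self.f = self.fun_wrapped(xp_copy(self.x))
             ~~~~~~~~~~~~~~~~^^^^^^^^^^^^^^^^^
    return np.atleast_1d(self.fun(x))
                         ~~~~~~~~^^^
    return self.f(x, *self.args, **self.kwargs)
           ~~~~~~^^^^^^^^^^^^^^^^^^^^^^^^^^^^^^
  File "loc.py", line 28, in <lambda>
    f=lambda p:np.concatenate([proj(*C[n],pts(p)[k])-o for (n,k),o in obs.items() if n in use])
               ~~~~~~~~~~~~~~^^^^^^^^^^^^^^^^^^^^^^^^^^^^^^^^^^^^^^^^^^^^^^^^^^^^^^^^^^^^^^^^^^
ValueError: need at least one array to concatenate
```

```bash
sed -i "s/<3500 /<6000 /" loc.py; python3 loc.py|grep -v none
```

```text
top a (np.float64(374.94372866980075), np.float64(320.7765945054264)) [375.85484715 322.04548786] 4776
top b (np.float64(460.865789614442), np.float64(306.3802789101356)) [461.46327349 307.43349142] 4428
top c (np.float64(446.89713542944986), np.float64(246.4802169176614)) [447.57025074 247.5835289 ] 4048
top d (np.float64(363.3323848511074), np.float64(260.1040393688778)) [364.30364173 261.36017832] 4318
scene a (np.float64(311.5993131563914), np.float64(271.50537288818737)) [311.79522987 271.05743807] 2099
scene b (np.float64(385.4658753634414), np.float64(297.39665124487163)) [385.85381719 296.92649161] 2623
scene c (np.float64(408.28098223822064), np.float64(264.57411428373433)) [408.59459135 263.89447115] 2080
scene d (np.float64(338.7303327629549), np.float64(242.9173193356372)) [338.84863396 242.27878966] 1702
top a [458.2198815  165.57768519  88.5       ]
top b [491.4437463   42.18577859  88.5       ]
top c [580.23439787  66.01558235  88.5       ]
top d [547.08949199 189.41763986  88.5       ]
scene a [460.59284576 167.14219889  88.5       ]
scene b [493.75893003  42.91351413  88.5       ]
scene c [583.27015315  67.36645511  88.5       ]
scene d [550.04099377 191.70079697  88.5       ]
['top'] [5.19454839e+02 1.15665629e+02 2.62551792e-01 8.74710415e+01] 0.04705564803288098
['scene'] [5.19668943e+02 1.15411138e+02 2.63655454e-01 9.07045321e+01] 0.14767916973363526
['top', 'scene'] [5.19247785e+02 1.15760014e+02 2.63094553e-01 9.05223874e+01] 0.44027050414325686
a [458.18618305 165.59454804  90.52238743]
b [491.47512526  41.99905328  90.52238743]
c [580.30938712  65.92548049  90.52238743]
d [547.02044492 189.52097525  90.52238743]
```

```bash
cat > go.py <<'E'
import sys
from h import *
from scipy.spatial.transform import Rotation as Ro
P=dict(a=(458.2,165.6),b=(491.5,42.0),c=(580.3,65.9),d=(547.0,189.5))
def st():
    s=env.state(); r=s["tcp_rot"]
    print("t %.2f pos %s rpy %s op %.3f j6 %.2f F %s M %s"%(s["t"],np.round(s["eef_pos"],2),np.round(r,4),s["opening"],s["joints"][5],np.round(s["ft_force"],2),np.round(s["moment"],3)))
    return s
def inc(p,yaw):
    s=st(); R=Ro.from_euler("xyz",s["tcp_rot"]); 
    T=Ro.from_euler("xyz",[np.pi,0,yaw])
    d=R.inv().apply(np.array(p)-s["eef_pos"]); w=(R.inv()*T).as_rotvec()/np.radians(6)
    print("d",np.round(d,1),"rot",np.round(w,3))
if __name__=="__main__":
    k,z,yaw=sys.argv[1],float(sys.argv[2]),float(sys.argv[3]); inc([*P[k],z],yaw)
E
python3 go.py a 290 2.84
```

```text
t 0.55 pos [186.93 596.38 404.75] rpy [3.1415 0.     2.8378] op 1.006 j6 -0.11 F [ 0.81  0.71 -0.33] M [0.003 0.029 0.051]
d [-387.7 -329.9  114.7] rot [ 0.001  0.    -0.021]
```

Request:
{"op": "play_rows", "data": {"increments": [{"dx": -28, "dy": -24}, {"dx": -56, "dy": -48}, {"dx": -84, "dy": -72, "dz": 8}, {"dx": -112, "dy": -95, "dz": 16}, {"dx": -140, "dy": -119, "dz": 24}, {"dx": -168, "dy": -143, "dz": 32}, {"dx": -196, "dy": -167, "dz": 40}, {"dx": -224, "dy": -191, "dz": 48}], "fingers": 0.6}}

```text
invalid input
```

```bash
python3 go.py a 290 2.84
```

```text
t 0.55 pos [186.93 596.38 404.75] rpy [3.1415 0.     2.8378] op 1.006 j6 -0.11 F [ 0.81  0.71 -0.33] M [0.003 0.029 0.051]
d [-387.7 -329.9  114.7] rot [ 0.001  0.    -0.021]
```

Request:
{"op": "play_rows", "data": {"increments": [{"dx": -28, "dy": -24, "dz": 0, "rx": 0, "ry": 0, "rz": 0}, {"dx": -56, "dy": -48, "dz": 0, "rx": 0, "ry": 0, "rz": 0}, {"dx": -84, "dy": -72, "dz": 8, "rx": 0, "ry": 0, "rz": 0}, {"dx": -112, "dy": -95, "dz": 16, "rx": 0, "ry": 0, "rz": 0}, {"dx": -140, "dy": -119, "dz": 24, "rx": 0, "ry": 0, "rz": 0}, {"dx": -168, "dy": -143, "dz": 32, "rx": 0, "ry": 0, "rz": 0}, {"dx": -196, "dy": -167, "dz": 40, "rx": 0, "ry": 0, "rz": 0}, {"dx": -224, "dy": -191, "dz": 48, "rx": 0, "ry": 0, "rz": 0}], "fingers": 0.6}}

```text
t: 1.22
eef_pos: [344.1, 345.5, 356.6]
tcp_rot: [3.141, 0.0, 2.838]
ft_force: [0.7, 1.6, -0.0]
opening: 0.606
```

```bash
python3 go.py a 290 2.84
```

```text
t 1.22 pos [344.07 345.54 356.64] rpy [3.1411e+00 4.0000e-04 2.8381e+00] op 0.606 j6 -0.62 F [ 0.75  1.58 -0.03] M [ 0.047 -0.055 -0.003]
d [-162.7 -137.6   66.6] rot [ 0.005  0.004 -0.018]
```

Request:
{"op": "play_rows", "data": {"increments": [{"dx": -28, "dy": -24, "dz": 8, "rx": 0, "ry": 0, "rz": 0}, {"dx": -56, "dy": -47, "dz": 16, "rx": 0, "ry": 0, "rz": 0}, {"dx": -84, "dy": -71, "dz": 26, "rx": 0, "ry": 0, "rz": 0}, {"dx": -112, "dy": -95, "dz": 36, "rx": 0, "ry": 0, "rz": 0}, {"dx": -140, "dy": -118, "dz": 46, "rx": 0, "ry": 0, "rz": 0}, {"dx": -162.7, "dy": -137.6, "dz": 56, "rx": 0, "ry": 0, "rz": 0}, {"dx": -162.7, "dy": -137.6, "dz": 66, "rx": 0, "ry": 0, "rz": 0}, {"dx": -162.7, "dy": -137.6, "dz": 66, "rx": 0, "ry": 0, "rz": 0}], "fingers": 0.6}}

```text
t: 1.88
eef_pos: [458.8, 164.2, 289.2]
tcp_rot: [-3.141, -0.001, 2.835]
ft_force: [-0.6, -0.9, 0.4]
opening: 0.599
```

```bash
python3 go.py a 250 2.84; python3 - <<'E'
from h import *
for n in ["scene","wrist"]:
    im,K,R,t=cam(n); cv2.imwrite(f"pics/{n}1.png",im[:,:,::-1])
    print(n,[proj(K,R,t,(x,y,88)) for x,y in ((458.2,165.6),(547,189.5))])
E
```

```text
t 1.88 pos [458.78 164.22 289.25] rpy [-3.1411e+00 -1.5000e-03  2.8350e+00] op 0.599 j6 -1.06 F [-0.56 -0.89  0.35] M [-0.002  0.042  0.003]
d [ 0.9  1.2 39.2] rot [-0.004 -0.014 -0.047]
scene [array([311.3993971 , 272.37980475]), array([338.5706924 , 243.72766144])]
wrist [array([321.87176434, 287.29053907]), array([406.24456291, 410.6496076 ])]
```

View pics/wrist1.png

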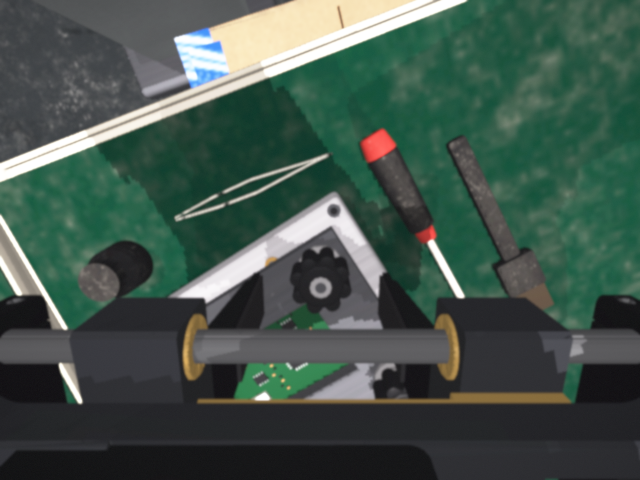

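View pics/scene1.png

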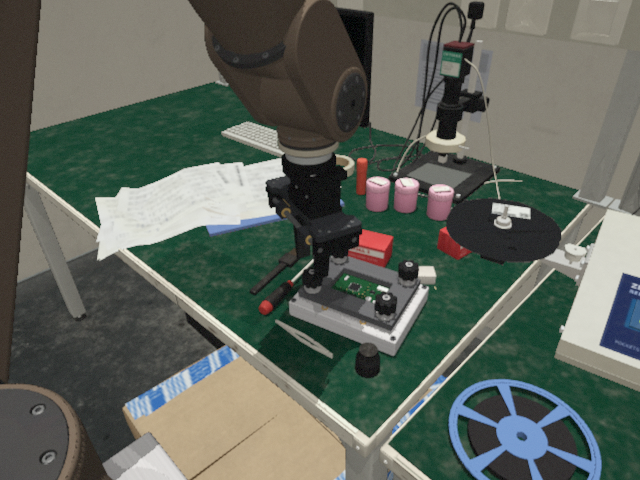

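The wrist view shows knob a's centre at (321,287), within a pixel of the projected spot, with the fingers straddling it. Next I descend and grip.

Request:
{"op": "play_rows", "data": {"increments": [{"dx": 0.9, "dy": 1.2, "dz": 12, "rx": 0, "ry": 0, "rz": 0}, {"dx": 0.9, "dy": 1.2, "dz": 26, "rx": 0, "ry": 0, "rz": 0}, {"dx": 0.9, "dy": 1.2, "dz": 38, "rx": 0, "ry": 0, "rz": 0}, {"dx": 0.9, "dy": 1.2, "dz": 38, "rx": 0, "ry": 0, "rz": 0}], "fingers": 0.6}}

```text
t: 2.32
eef_pos: [457.0, 168.1, 251.9]
tcp_rot: [-3.141, -0.002, 2.839]
ft_force: [-0.7, -0.4, -0.2]
opening: 0.598
```

```bash
python3 go.py a 251 2.84
```

```text
t 2.32 pos [456.98 168.07 251.87] rpy [-3.1411e+00 -1.8000e-03  2.8395e+00] op 0.598 j6 -1.05 F [-0.66 -0.44 -0.18] M [-0.035  0.038 -0.011]
d [-1.9 -2.   0.9] rot [-0.005 -0.017 -0.005]
```

Request:
{"op": "play_rows", "data": {"increments": [{"dx": -1.9, "dy": -2.0, "dz": 0.5, "rx": 0, "ry": 0, "rz": 0}, {"dx": -1.9, "dy": -2.0, "dz": 0.5, "rx": 0, "ry": 0, "rz": 0}], "fingers": 0.6}}

```text
t: 2.48
eef_pos: [458.2, 166.0, 252.1]
tcp_rot: [-3.141, -0.001, 2.841]
ft_force: [-0.5, -0.7, -0.0]
opening: 0.601
```

Request:
{"op": "play_rows", "data": {"increments": [{"dx": 0, "dy": 0, "dz": 0, "rx": 0, "ry": 0, "rz": 0}, {"dx": 0, "dy": 0, "dz": 0, "rx": 0, "ry": 0, "rz": 0}, {"dx": 0, "dy": 0, "dz": 0, "rx": 0, "ry": 0, "rz": 0}, {"dx": 0, "dy": 0, "dz": 0, "rx": 0, "ry": 0, "rz": 0}], "fingers": 0.25}}

```text
t: 2.82
eef_pos: [458.2, 166.0, 252.5]
tcp_rot: [3.141, -0.001, 2.841]
ft_force: [-1.6, -6.4, 0.2]
opening: 0.376
```

```bash
python3 go.py a 251 2.84; python3 go.py a 251 2.84
```

```text
t 2.82 pos [458.21 166.03 252.52] rpy [ 3.1415e+00 -5.0000e-04  2.8407e+00] op 0.376 j6 -1.06 F [-1.63 -6.39  0.22] M [-1.269  0.327 -0.034]
d [-0.1 -0.4  1.5] rot [ 0.001 -0.005  0.007]
t 2.82 pos [458.21 166.03 252.52] rpy [ 3.1415e+00 -5.0000e-04  2.8407e+00] op 0.376 j6 -1.06 F [-1.63 -6.39  0.22] M [-1.269  0.327 -0.034]
d [-0.1 -0.4  1.5] rot [ 0.001 -0.005  0.007]
```

Request:
{"op": "play_rows", "data": {"increments": [{"dx": 0, "dy": -0.4, "dz": 0.5, "rx": 0, "ry": 0, "rz": 0}, {"dx": 0, "dy": -0.4, "dz": 0.5, "rx": 0, "ry": 0, "rz": 0}, {"dx": 0, "dy": -0.4, "dz": 0.5, "rx": 0, "ry": 0, "rz": 0}], "fingers": 0.2}}

```text
t: 3.07
eef_pos: [457.9, 165.2, 252.3]
tcp_rot: [-3.141, -0.001, 2.841]
ft_force: [-2.1, -5.1, 5.6]
opening: 0.347
```

```bash
python3 go.py a 251 2.84
```

```text
t 3.07 pos [457.89 165.21 252.25] rpy [-3.1408e+00 -1.1000e-03  2.8408e+00] op 0.347 j6 -1.06 F [-2.06 -5.11  5.65] M [-1.038  0.314  0.02 ]
d [-0.2  0.5  1.3] rot [-0.008 -0.01   0.008]
```

Request:
{"op": "play_rows", "data": {"increments": [{"dx": 0, "dy": 0, "dz": 0.1, "rx": 0, "ry": 0, "rz": 0.4}, {"dx": 0, "dy": 0, "dz": 0.2, "rx": 0, "ry": 0, "rz": 0.8}, {"dx": 0, "dy": 0, "dz": 0.4, "rx": 0, "ry": 0, "rz": 1.2}, {"dx": 0, "dy": 0, "dz": 0.5, "rx": 0, "ry": 0, "rz": 1.6}]}}

```text
t: 3.4
eef_pos: [457.9, 165.3, 252.0]
tcp_rot: [-3.141, -0.001, 2.671]
ft_force: [-0.7, 1.5, 1.4]
opening: 0.352
```

```bash
cat > s.py <<'E'
from go import *
s=st()
# moment about the grasp axis, at grasp point
E
python3 s.py
```

```text
t 3.40 pos [457.9  165.3  251.99] rpy [-3.1409e+00 -6.0000e-04  2.6714e+00] op 0.352 j6 -0.89 F [-0.71  1.52  1.37] M [0.248 0.1   0.126]
```

Request:
{"op": "play_rows", "data": {"increments": [{"dx": 0, "dy": 0, "dz": 0.1, "rx": 0, "ry": 0, "rz": 0.4}, {"dx": 0, "dy": 0, "dz": 0.2, "rx": 0, "ry": 0, "rz": 0.8}, {"dx": 0, "dy": 0, "dz": 0.4, "rx": 0, "ry": 0, "rz": 1.2}, {"dx": 0, "dy": 0, "dz": 0.5, "rx": 0, "ry": 0, "rz": 1.6}]}}

```text
t: 3.73
eef_pos: [458.0, 165.4, 251.6]
tcp_rot: [-3.141, -0.0, 2.502]
ft_force: [-0.4, 2.8, -0.9]
opening: 0.352
```

```bash
python3 s.py
```

```text
t 3.73 pos [457.98 165.41 251.61] rpy [-3.1413e+00 -4.0000e-04  2.5018e+00] op 0.352 j6 -0.72 F [-0.37  2.78 -0.86] M [ 0.485 -0.02   0.161]
```

Request:
{"op": "play_rows", "data": {"increments": [{"dx": 0, "dy": 0, "dz": 0.1, "rx": 0, "ry": 0, "rz": 0.4}, {"dx": 0, "dy": 0, "dz": 0.2, "rx": 0, "ry": 0, "rz": 0.8}]}}

```text
t: 3.9
eef_pos: [458.0, 165.5, 251.4]
tcp_rot: [-3.141, -0.0, 2.416]
ft_force: [0.5, 2.0, -2.7]
opening: 0.35
```

```bash
python3 s.py
```

```text
t 3.90 pos [458.   165.51 251.43] rpy [-3.1415e+00 -3.0000e-04  2.4161e+00] op 0.350 j6 -0.63 F [ 0.47  2.04 -2.69] M [ 0.343 -0.09   0.159]
```

Request:
{"op": "play_rows", "data": {"increments": [{"dx": 0, "dy": 0, "dz": 0.1, "rx": 0, "ry": 0, "rz": 0.4}, {"dx": 0, "dy": 0, "dz": 0.2, "rx": 0, "ry": 0, "rz": 0.8}]}}

```text
t: 4.07
eef_pos: [458.0, 165.6, 251.2]
tcp_rot: [3.142, -0.0, 2.33]
ft_force: [1.1, 2.3, -2.4]
opening: 0.354
```

```bash
python3 s.py
```

```text
t 4.07 pos [458.04 165.57 251.18] rpy [ 3.1416e+00 -2.0000e-04  2.3304e+00] op 0.354 j6 -0.55 F [ 1.13  2.29 -2.44] M [ 0.211 -0.075  0.11 ]
```

```bash
cat > s.py <<'E'
from go import *
import sys
s=st(); k=sys.argv[1] if len(sys.argv)>1 else 'a'
open(f"log_{k}.txt","a").write("%.3f %.4f %.4f\n"%(s["t"],s["tcp_rot"][2],s["moment"][2]))
E
printf "3.40 2.6714 .126\n3.73 2.5018 .161\n3.9 2.4161 .159\n4.07 2.3304 .110\n">log_a.txt
```

Request:
{"op": "play_rows", "data": {"increments": [{"dx": 0, "dy": 0, "dz": 0.1, "rx": 0, "ry": 0, "rz": 0.4}, {"dx": 0, "dy": 0, "dz": 0.2, "rx": 0, "ry": 0, "rz": 0.8}]}}

```text
t: 4.23
eef_pos: [458.1, 165.7, 251.0]
tcp_rot: [3.141, -0.0, 2.245]
ft_force: [1.6, 1.9, -3.4]
opening: 0.348
```

```bash
python3 s.py a
```

```text
t 4.23 pos [458.11 165.65 250.96] rpy [ 3.1414e+00 -1.0000e-04  2.2447e+00] op 0.348 j6 -0.46 F [ 1.63  1.9  -3.37] M [ 0.252 -0.107  0.134]
```

Request:
{"op": "play_rows", "data": {"increments": [{"dx": 0, "dy": 0, "dz": 0.1, "rx": 0, "ry": 0, "rz": 0.4}, {"dx": 0, "dy": 0, "dz": 0.2, "rx": 0, "ry": 0, "rz": 0.8}]}}

```text
t: 4.4
eef_pos: [458.2, 165.7, 250.7]
tcp_rot: [3.141, -0.0, 2.159]
ft_force: [0.8, 1.5, -1.2]
opening: 0.353
```

```bash
python3 s.py a
```

```text
t 4.40 pos [458.17 165.72 250.73] rpy [ 3.1412e+00 -1.0000e-04  2.1590e+00] op 0.353 j6 -0.38 F [ 0.8   1.51 -1.21] M [ 0.235 -0.044  0.175]
```

Request:
{"op": "play_rows", "data": {"increments": [{"dx": 0, "dy": 0, "dz": 0.15, "rx": 0, "ry": 0, "rz": 0.4}]}}

```text
t: 4.48
eef_pos: [458.2, 165.8, 250.6]
tcp_rot: [3.141, -0.0, 2.115]
ft_force: [-0.4, 0.8, 0.6]
opening: 0.35
```

```bash
python3 s.py a
```

```text
t 4.48 pos [458.21 165.77 250.62] rpy [ 3.141  -0.      2.1154] op 0.350 j6 -0.33 F [-0.44  0.78  0.56] M [0.046 0.042 0.128]
```

Request:
{"op": "play_rows", "data": {"increments": [{"dx": 0, "dy": 0, "dz": 0.15, "rx": 0, "ry": 0, "rz": 0.4}]}}

```text
t: 4.57
eef_pos: [458.3, 165.8, 250.5]
tcp_rot: [3.141, 0.0, 2.072]
ft_force: [-0.3, 0.7, 0.3]
opening: 0.349
```

```bash
python3 s.py a
```

```text
t 4.57 pos [458.26 165.79 250.55] rpy [3.1409 0.     2.0717] op 0.349 j6 -0.29 F [-0.28  0.73  0.29] M [-0.002  0.062  0.176]
```

Request:
{"op": "play_rows", "data": {"increments": [{"dx": 0, "dy": 0, "dz": 0.1, "rx": 0, "ry": 0, "rz": 0.3}]}}

```text
t: 4.65
eef_pos: [458.3, 165.8, 250.5]
tcp_rot: [3.141, 0.0, 2.038]
ft_force: [-0.5, 1.7, -0.5]
opening: 0.351
```

```bash
python3 s.py a
```

```text
t 4.65 pos [458.26 165.82 250.52] rpy [3.1408e+00 1.0000e-04 2.0383e+00] op 0.351 j6 -0.26 F [-0.48  1.69 -0.5 ] M [ 0.078 -0.003  0.168]
```

Request:
{"op": "play_rows", "data": {"increments": [{"dx": 0, "dy": 0, "dz": 0.1, "rx": 0, "ry": 0, "rz": 0.3}]}}

```text
t: 4.73
eef_pos: [458.3, 165.9, 250.5]
tcp_rot: [3.141, 0.0, 2.006]
ft_force: [0.7, 0.6, -1.2]
opening: 0.349
```

```bash
python3 s.py a
```

```text
t 4.73 pos [458.29 165.87 250.48] rpy [3.1407e+00 1.0000e-04 2.0056e+00] op 0.349 j6 -0.22 F [ 0.75  0.63 -1.16] M [0.067 0.002 0.197]
```

Request:
{"op": "play_rows", "data": {"increments": [{"dx": 0, "dy": 0, "dz": 0.1, "rx": 0, "ry": 0, "rz": 0.3}]}}

```text
t: 4.82
eef_pos: [458.3, 165.9, 250.4]
tcp_rot: [3.141, 0.0, 1.973]
ft_force: [-0.4, 0.3, -2.2]
opening: 0.352
```

```bash
python3 s.py a
```

```text
t 4.82 pos [458.31 165.88 250.42] rpy [3.1407e+00 1.0000e-04 1.9728e+00] op 0.352 j6 -0.19 F [-0.43  0.29 -2.22] M [0.101 0.042 0.241]
```

Request:
{"op": "play_rows", "data": {"increments": [{"dx": 0, "dy": 0, "dz": 0.1, "rx": 0, "ry": 0, "rz": 0.3}]}}

```text
t: 4.9
eef_pos: [458.3, 165.9, 250.4]
tcp_rot: [3.141, 0.0, 1.94]
ft_force: [0.7, 0.2, -0.3]
opening: 0.35
```

```bash
python3 s.py a
```

```text
t 4.90 pos [458.33 165.9  250.39] rpy [3.1405e+00 2.0000e-04 1.9402e+00] op 0.350 j6 -0.16 F [ 0.66  0.23 -0.3 ] M [0.014 0.013 0.259]
```

Request:
{"op": "play_rows", "data": {"increments": [{"dx": 0, "dy": 0, "dz": 0, "rx": 0, "ry": 0, "rz": 0}]}}

```text
t: 4.98
eef_pos: [458.4, 165.9, 250.4]
tcp_rot: [3.141, 0.0, 1.939]
ft_force: [0.5, -0.4, -1.3]
opening: 0.353
```

```bash
python3 s.py rest; python3 -c "
from h import *
from go import st
for i in range(3): viewer.read_camera('top'); st()
"
```

```text
t 4.98 pos [458.35 165.91 250.4 ] rpy [3.1405e+00 2.0000e-04 1.9390e+00] op 0.353 j6 -0.16 F [ 0.51 -0.42 -1.26] M [-0.007 -0.002  0.118]
t 5.03 pos [458.33 165.92 250.38] rpy [3.1406e+00 2.0000e-04 1.9408e+00] op 0.350 j6 -0.16 F [-0.59  0.78 -2.26] M [0.036 0.038 0.168]
t 5.08 pos [458.35 165.91 250.39] rpy [3.1405e+00 3.0000e-04 1.9414e+00] op 0.354 j6 -0.16 F [-0.42  0.74 -1.83] M [ 0.017 -0.002  0.239]
t 5.13 pos [458.35 165.91 250.37] rpy [3.1405e+00 2.0000e-04 1.9414e+00] op 0.351 j6 -0.16 F [-0.13  1.19 -1.84] M [-0.001  0.064  0.154]
```

```bash
cat log_a.txt; python3 -c "
from h import *
M=[]
for i in range(8):
    viewer.read_camera('top'); s=env.state(); M.append(s['moment'][2]); print(round(M[-1],3), s['tau'][5], s['tcp_rot'][2])
print(np.mean(M),np.std(M))
"
```

```text
3.40 2.6714 .126
3.73 2.5018 .161
3.9 2.4161 .159
4.07 2.3304 .110
4.233 2.2447 0.1337
4.400 2.1590 0.1745
4.483 2.1154 0.1276
4.567 2.0717 0.1757
4.650 2.0383 0.1682
4.733 2.0056 0.1972
4.817 1.9728 0.2412
4.900 1.9402 0.2592
0.207 0.18935378640890121 1.941149026154961
0.217 0.1779876323416829 1.9409752276277876
0.178 0.17662680242210627 1.9408116686535042
0.184 0.17848064191639423 1.940630055789467
0.195 0.1809455780312419 1.940507943450148
0.177 0.18329438287764788 1.9404465931786028
0.181 0.18514839000999928 1.940400093661135
0.175 0.18660052679479122 1.9403721952317072
0.18920534249324383 0.01461800801341317
```

tau[5] is a much cleaner torque signal than the wrist moment. Knob a may be past "nipped", so I'll back it off 0.3 rad and approach again, reading tau[5].

Request:
{"op": "play_rows", "data": {"increments": [{"dx": 0, "dy": 0, "dz": -0.2, "rx": 0, "ry": 0, "rz": -0.6}, {"dx": 0, "dy": 0, "dz": -0.4, "rx": 0, "ry": 0, "rz": -1.2}, {"dx": 0, "dy": 0, "dz": -0.6, "rx": 0, "ry": 0, "rz": -1.8}, {"dx": 0, "dy": 0, "dz": -0.8, "rx": 0, "ry": 0, "rz": -2.5}]}}

```text
t: 5.87
eef_pos: [458.2, 165.8, 250.8]
tcp_rot: [-3.142, -0.0, 2.204]
ft_force: [-0.1, -0.1, -7.4]
opening: 0.35
```

```bash
cat > s.py <<'E'
from go import *
import sys
s=env.state(); k=sys.argv[1] if len(sys.argv)>1 else 'a'
l="t %.2f xyz %s yaw %.4f j6 %.2f tau6 %.4f Mz %.3f F %s op %.3f"%(s["t"],np.round(s["eef_pos"],2),s["tcp_rot"][2],s["joints"][5],s["tau"][5],s["moment"][2],np.round(s["ft_force"],1),s["opening"])
print(l); open(f"log_{k}.txt","a").write(l+"\n")
E
python3 s.py a
```

```text
t 5.87 xyz [458.19 165.78 250.77] yaw 2.2045 j6 -0.42 tau6 1.5190 Mz -0.120 F [-0.1 -0.1 -7.4] op 0.350
```

Request:
{"op": "play_rows", "data": {"increments": [{"dx": 0, "dy": 0, "dz": 0, "rx": 0, "ry": 0, "rz": 0}]}}

```text
t: 5.95
eef_pos: [458.2, 165.7, 250.6]
tcp_rot: [-3.141, -0.0, 2.207]
ft_force: [0.3, 0.4, 0.8]
opening: 0.35
```

```bash
python3 s.py a
```

```text
t 5.95 xyz [458.21 165.73 250.63] yaw 2.2073 j6 -0.43 tau6 -1.2666 Mz -0.097 F [0.3 0.4 0.8] op 0.350
```

Request:
{"op": "play_rows", "data": {"increments": [{"dx": 0, "dy": 0, "dz": 0.1, "rx": 0, "ry": 0, "rz": 0.3}, {"dx": 0, "dy": 0, "dz": 0.2, "rx": 0, "ry": 0, "rz": 0.6}]}}

```text
t: 6.12
eef_pos: [458.3, 165.7, 250.6]
tcp_rot: [3.141, -0.0, 2.141]
ft_force: [-0.8, 1.8, 1.6]
opening: 0.351
```

```bash
python3 s.py a
```

```text
t 6.12 xyz [458.28 165.74 250.58] yaw 2.1407 j6 -0.36 tau6 -0.7139 Mz 0.131 F [-0.8  1.8  1.6] op 0.351
```

Request:
{"op": "play_rows", "data": {"increments": [{"dx": 0, "dy": 0, "dz": 0.1, "rx": 0, "ry": 0, "rz": 0.3}]}}

```text
t: 6.2
eef_pos: [458.3, 165.8, 250.6]
tcp_rot: [3.141, -0.0, 2.105]
ft_force: [0.1, 0.7, -1.4]
opening: 0.35
```

```bash
python3 s.py a
```

```text
t 6.20 xyz [458.27 165.77 250.63] yaw 2.1054 j6 -0.32 tau6 -0.5889 Mz 0.217 F [ 0.1  0.7 -1.4] op 0.350
```

Request:
{"op": "play_rows", "data": {"increments": [{"dx": 0, "dy": 0, "dz": 0.1, "rx": 0, "ry": 0, "rz": 0.3}]}}

```text
t: 6.28
eef_pos: [458.3, 165.8, 250.6]
tcp_rot: [3.141, -0.0, 2.07]
ft_force: [-0.0, 1.6, -2.3]
opening: 0.352
```

```bash
python3 s.py a
```

```text
t 6.28 xyz [458.29 165.79 250.62] yaw 2.0699 j6 -0.29 tau6 -0.5295 Mz 0.191 F [-0.   1.6 -2.3] op 0.352
```

Request:
{"op": "play_rows", "data": {"increments": [{"dx": 0, "dy": 0, "dz": 0.1, "rx": 0, "ry": 0, "rz": 0.3}, {"dx": 0, "dy": 0, "dz": 0.1, "rx": 0, "ry": 0, "rz": 0.3}, {"dx": 0, "dy": 0, "dz": 0.1, "rx": 0, "ry": 0, "rz": 0.3}, {"dx": 0, "dy": 0, "dz": 0.1, "rx": 0, "ry": 0, "rz": 0.3}, {"dx": 0, "dy": 0, "dz": 0.1, "rx": 0, "ry": 0, "rz": 0.3}]}}

```text
t: 6.7
eef_pos: [458.3, 165.8, 250.5]
tcp_rot: [3.141, -0.0, 2.039]
ft_force: [0.5, 0.6, -3.3]
opening: 0.351
```

```bash
python3 s.py a; cat > rest.py <<'E'
from h import *
import sys
n=int(sys.argv[1]); M=[];T=[]
for i in range(n):
    viewer.read_camera('wrist'); s=env.state(); M.append(s['moment'][2]);T.append(s['tau'][5])
s=env.state()
print("t %.2f Mz %.3f tau6 %s yaw %.4f z %.2f F %s op %.3f"%(s["t"],np.mean(M),np.round(T,3),s["tcp_rot"][2],s["eef_pos"][2],np.round(s["ft_force"],1),s["opening"]))
E
python3 rest.py 4
```

```text
t 6.70 xyz [458.3  165.8  250.55] yaw 2.0387 j6 -0.26 tau6 0.1624 Mz 0.174 F [ 0.5  0.6 -3.3] op 0.351
t 6.90 Mz 0.157 tau6 [0.158 0.157 0.157 0.158] yaw 2.0386 z 250.53 F [ 0.6 -0.3 -1.7] op 0.351
```

Request:
{"op": "play_rows", "data": {"increments": [{"dx": 0, "dy": 0, "dz": 0, "rx": 0, "ry": 0, "rz": 0}, {"dx": 0, "dy": 0, "dz": 0, "rx": 0, "ry": 0, "rz": 0}, {"dx": 0, "dy": 0, "dz": -10, "rx": 0, "ry": 0, "rz": 0}, {"dx": 0, "dy": 0, "dz": -25, "rx": 0, "ry": 0, "rz": 0}, {"dx": 0, "dy": 0, "dz": -38, "rx": 0, "ry": 0, "rz": 0}, {"dx": 0, "dy": 0, "dz": -40, "rx": 0, "ry": 0, "rz": 0}], "fingers": 0.6}}

```text
t: 7.4
eef_pos: [458.5, 165.9, 292.9]
tcp_rot: [3.138, 0.001, 2.039]
ft_force: [0.9, -0.2, 0.1]
opening: 0.599
```

```bash
python3 go.py c 290 2.6
```

```text
t 7.40 pos [458.49 165.85 292.86] rpy [3.1380e+00 7.0000e-04 2.0386e+00] op 0.599 j6 -0.26 F [ 0.92 -0.24  0.05] M [-0.069  0.037  0.032]
d [-144.1   63.6    3.2] rot [ 0.032  0.016 -5.361]
```

Request:
{"op": "play_rows", "data": {"increments": [{"dx": -29, "dy": 13, "dz": 0, "rx": 0, "ry": 0, "rz": -0.9}, {"dx": -58, "dy": 25, "dz": 0, "rx": 0, "ry": 0, "rz": -1.9}, {"dx": -87, "dy": 38, "dz": 1, "rx": 0, "ry": 0, "rz": -2.9}, {"dx": -116, "dy": 51, "dz": 2, "rx": 0, "ry": 0, "rz": -4.0}, {"dx": -144, "dy": 63.6, "dz": 3, "rx": 0, "ry": 0, "rz": -5.0}, {"dx": -144.1, "dy": 63.6, "dz": 3, "rx": 0.03, "ry": 0.02, "rz": -5.36}, {"dx": -144.1, "dy": 63.6, "dz": 3, "rx": 0.03, "ry": 0.02, "rz": -5.36}, {"dx": -144.1, "dy": 63.6, "dz": 3, "rx": 0.03, "ry": 0.02, "rz": -5.36}]}}

```text
t: 8.07
eef_pos: [579.9, 65.8, 289.9]
tcp_rot: [-3.142, -0.001, 2.598]
ft_force: [-0.9, -0.2, -0.2]
opening: 0.598
```

```bash
python3 go.py c 251.5 2.6; python3 s.py x
```

```text
t 8.07 pos [579.9   65.85 289.89] rpy [-3.1416e+00 -1.2000e-03  2.5977e+00] op 0.598 j6 -1.03 F [-0.89 -0.16 -0.16] M [-0.002 -0.005  0.015]
d [-0.4  0.3 38.4] rot [-0.    -0.011 -0.022]
t 8.07 xyz [579.9   65.85 289.89] yaw 2.5977 j6 -1.03 tau6 -0.2887 Mz 0.015 F [-0.9 -0.2 -0.2] op 0.598
```

Request:
{"op": "play_rows", "data": {"increments": [{"dx": -0.4, "dy": 0.3, "dz": 13, "rx": 0, "ry": 0, "rz": 0}, {"dx": -0.4, "dy": 0.3, "dz": 27, "rx": 0, "ry": 0, "rz": 0}, {"dx": -0.4, "dy": 0.3, "dz": 38, "rx": 0, "ry": 0, "rz": 0}, {"dx": -0.4, "dy": 0.3, "dz": 38.4, "rx": 0, "ry": 0, "rz": 0}, {"dx": -0.4, "dy": 0.3, "dz": 38.4, "rx": 0, "ry": 0, "rz": 0}, {"dx": -0.4, "dy": 0.3, "dz": 38.4, "rx": 0, "ry": 0, "rz": 0}]}}

```text
t: 8.57
eef_pos: [580.3, 66.2, 252.0]
tcp_rot: [3.141, -0.001, 2.598]
ft_force: [-0.5, -0.3, -0.4]
opening: 0.601
```

Request:
{"op": "play_rows", "data": {"increments": [{"dx": 0, "dy": 0, "dz": 0, "rx": 0, "ry": 0, "rz": 0}, {"dx": 0, "dy": 0, "dz": 0, "rx": 0, "ry": 0, "rz": 0}, {"dx": 0, "dy": 0, "dz": 0, "rx": 0, "ry": 0, "rz": 0}, {"dx": 0, "dy": 0, "dz": 0, "rx": 0, "ry": 0, "rz": 0}, {"dx": 0, "dy": 0, "dz": 0, "rx": 0, "ry": 0, "rz": 0}], "fingers": 0.2}}

```text
t: 8.98
eef_pos: [580.2, 65.9, 252.2]
tcp_rot: [-3.141, -0.001, 2.598]
ft_force: [-1.8, -2.7, 3.8]
opening: 0.352
```

```bash
python3 go.py c 251.5 2.6; python3 rest.py 3
```

```text
t 8.98 pos [580.18  65.85 252.18] rpy [-3.1409e+00 -9.0000e-04  2.5979e+00] op 0.352 j6 -1.03 F [-1.8  -2.73  3.8 ] M [-0.512  0.457 -0.005]
d [-0.1  0.1  0.7] rot [-0.007 -0.009 -0.02 ]
t 9.13 Mz 0.003 tau6 [-0.  0. -0.] yaw 2.5977 z 252.15 F [-2.6 -5.2  2.7] op 0.349
```

Request:
{"op": "play_rows", "data": {"increments": [{"dx": 0, "dy": 0, "dz": 0.1, "rx": 0, "ry": 0, "rz": 0.4}, {"dx": 0, "dy": 0, "dz": 0.2, "rx": 0, "ry": 0, "rz": 0.8}, {"dx": 0, "dy": 0, "dz": 0.3, "rx": 0, "ry": 0, "rz": 1.2}, {"dx": 0, "dy": 0, "dz": 0.5, "rx": 0, "ry": 0, "rz": 1.6}, {"dx": 0, "dy": 0, "dz": 0.5, "rx": 0, "ry": 0, "rz": 1.6}, {"dx": 0, "dy": 0, "dz": 0.5, "rx": 0, "ry": 0, "rz": 1.6}, {"dx": 0, "dy": 0, "dz": 0.5, "rx": 0, "ry": 0, "rz": 1.6}]}}

```text
t: 9.72
eef_pos: [580.2, 65.9, 251.8]
tcp_rot: [-3.141, -0.001, 2.431]
ft_force: [-0.5, 1.2, 2.5]
opening: 0.349
```

```bash
python3 s.py c; python3 rest.py 3
```

```text
t 9.72 xyz [580.24  65.93 251.79] yaw 2.4314 j6 -0.86 tau6 0.1209 Mz 0.099 F [-0.5  1.2  2.5] op 0.349
t 9.87 Mz 0.078 tau6 [0.092 0.085 0.086] yaw 2.4307 z 251.78 F [-0.9  2.   3.1] op 0.355
```

Request:
{"op": "play_rows", "data": {"increments": [{"dx": 0, "dy": 0, "dz": 0.1, "rx": 0, "ry": 0, "rz": 0.4}, {"dx": 0, "dy": 0, "dz": 0.2, "rx": 0, "ry": 0, "rz": 0.8}, {"dx": 0, "dy": 0, "dz": 0.4, "rx": 0, "ry": 0, "rz": 1.2}, {"dx": 0, "dy": 0, "dz": 0.6, "rx": 0, "ry": 0, "rz": 1.6}, {"dx": 0, "dy": 0, "dz": 0.6, "rx": 0, "ry": 0, "rz": 1.6}, {"dx": 0, "dy": 0, "dz": 0.6, "rx": 0, "ry": 0, "rz": 1.6}, {"dx": 0, "dy": 0, "dz": 0.6, "rx": 0, "ry": 0, "rz": 1.6}]}}

```text
t: 10.45
eef_pos: [580.3, 66.0, 251.3]
tcp_rot: [-3.142, -0.001, 2.265]
ft_force: [0.9, 1.7, 3.3]
opening: 0.353
```

```bash
python3 s.py c; python3 rest.py 2
```

```text
t 10.45 xyz [580.3   66.03 251.29] yaw 2.2647 j6 -0.69 tau6 0.1206 Mz 0.117 F [0.9 1.7 3.3] op 0.353
t 10.55 Mz 0.103 tau6 [0.093 0.087] yaw 2.2642 z 251.26 F [0.8 2.8 3.6] op 0.353
```

Request:
{"op": "play_rows", "data": {"increments": [{"dx": 0, "dy": 0, "dz": 0.1, "rx": 0, "ry": 0, "rz": 0.4}, {"dx": 0, "dy": 0, "dz": 0.2, "rx": 0, "ry": 0, "rz": 0.8}, {"dx": 0, "dy": 0, "dz": 0.4, "rx": 0, "ry": 0, "rz": 1.2}, {"dx": 0, "dy": 0, "dz": 0.6, "rx": 0, "ry": 0, "rz": 1.6}, {"dx": 0, "dy": 0, "dz": 0.6, "rx": 0, "ry": 0, "rz": 1.6}, {"dx": 0, "dy": 0, "dz": 0.6, "rx": 0, "ry": 0, "rz": 1.6}, {"dx": 0, "dy": 0, "dz": 0.6, "rx": 0, "ry": 0, "rz": 1.6}]}}

```text
t: 11.13
eef_pos: [580.4, 66.1, 250.8]
tcp_rot: [3.141, -0.0, 2.098]
ft_force: [2.2, 3.5, 4.4]
opening: 0.352
```

```bash
python3 s.py c; python3 rest.py 2
```

```text
t 11.13 xyz [580.42  66.12 250.79] yaw 2.0983 j6 -0.53 tau6 0.1216 Mz 0.148 F [2.2 3.5 4.4] op 0.352
t 11.23 Mz 0.125 tau6 [0.094 0.089] yaw 2.0977 z 250.78 F [2.6 4.1 4.7] op 0.351
```

Request:
{"op": "play_rows", "data": {"increments": [{"dx": 0, "dy": 0, "dz": 0.1, "rx": 0, "ry": 0, "rz": 0.4}, {"dx": 0, "dy": 0, "dz": 0.2, "rx": 0, "ry": 0, "rz": 0.8}, {"dx": 0, "dy": 0, "dz": 0.3, "rx": 0, "ry": 0, "rz": 1.2}, {"dx": 0, "dy": 0, "dz": 0.4, "rx": 0, "ry": 0, "rz": 1.6}, {"dx": 0, "dy": 0, "dz": 0.4, "rx": 0, "ry": 0, "rz": 1.6}, {"dx": 0, "dy": 0, "dz": 0.4, "rx": 0, "ry": 0, "rz": 1.6}, {"dx": 0, "dy": 0, "dz": 0.4, "rx": 0, "ry": 0, "rz": 1.6}]}}

```text
t: 11.82
eef_pos: [580.5, 66.2, 250.4]
tcp_rot: [3.141, -0.0, 1.932]
ft_force: [1.4, 3.7, 3.0]
opening: 0.353
```

```bash
python3 s.py c; python3 rest.py 2
```

```text
t 11.82 xyz [580.53  66.19 250.42] yaw 1.9321 j6 -0.36 tau6 0.1397 Mz 0.145 F [1.4 3.7 3. ] op 0.353
t 11.92 Mz 0.111 tau6 [0.127 0.125] yaw 1.9322 z 250.43 F [2.3 5.2 3. ] op 0.351
```

Request:
{"op": "play_rows", "data": {"increments": [{"dx": 0, "dy": 0, "dz": 0.1, "rx": 0, "ry": 0, "rz": 0.4}, {"dx": 0, "dy": 0, "dz": 0.2, "rx": 0, "ry": 0, "rz": 0.8}, {"dx": 0, "dy": 0, "dz": 0.3, "rx": 0, "ry": 0, "rz": 1.2}, {"dx": 0, "dy": 0, "dz": 0.3, "rx": 0, "ry": 0, "rz": 1.2}, {"dx": 0, "dy": 0, "dz": 0.3, "rx": 0, "ry": 0, "rz": 1.2}, {"dx": 0, "dy": 0, "dz": 0.3, "rx": 0, "ry": 0, "rz": 1.2}]}}

```text
t: 12.42
eef_pos: [580.6, 66.2, 250.2]
tcp_rot: [3.14, -0.0, 1.809]
ft_force: [2.3, 4.7, 3.4]
opening: 0.351
```

```bash
python3 s.py c; python3 rest.py 2
```

```text
t 12.42 xyz [580.64  66.22 250.19] yaw 1.8093 j6 -0.24 tau6 0.1617 Mz 0.136 F [2.3 4.7 3.4] op 0.351
t 12.52 Mz 0.121 tau6 [0.15  0.147] yaw 1.8093 z 250.19 F [2.2 3.7 4. ] op 0.352
```

Request:
{"op": "play_rows", "data": {"increments": [{"dx": 0, "dy": 0, "dz": 0, "rx": 0, "ry": 0, "rz": 0}, {"dx": 0, "dy": 0, "dz": 0, "rx": 0, "ry": 0, "rz": 0}, {"dx": 0, "dy": 0, "dz": -10, "rx": 0, "ry": 0, "rz": 0}, {"dx": 0, "dy": 0, "dz": -25, "rx": 0, "ry": 0, "rz": 0}, {"dx": 0, "dy": 0, "dz": -38, "rx": 0, "ry": 0, "rz": 0}, {"dx": 0, "dy": 0, "dz": -38, "rx": 0, "ry": 0, "rz": 0}, {"dx": 0, "dy": 0, "dz": -38, "rx": 0, "ry": 0, "rz": 0}], "fingers": 0.6}}

```text
t: 13.1
eef_pos: [580.5, 66.1, 288.8]
tcp_rot: [3.14, -0.0, 1.81]
ft_force: [-0.0, -0.3, -0.1]
opening: 0.599
```

```bash
python3 go.py a 288 2.2
```

```text
t 13.10 pos [580.46  66.05 288.78] rpy [ 3.1395 -0.      1.8098] op 0.599 j6 -0.24 F [-0.04 -0.34 -0.14] M [-0.048  0.084  0.096]
d [125.7 -95.2   0.6] rot [ 0.02   0.004 -3.727]
```

Request:
{"op": "play_rows", "data": {"increments": [{"dx": 25, "dy": -19, "dz": 0, "rx": 0, "ry": 0, "rz": -0.7}, {"dx": 50, "dy": -38, "dz": 0, "rx": 0, "ry": 0, "rz": -1.4}, {"dx": 75, "dy": -57, "dz": 0, "rx": 0, "ry": 0, "rz": -2.1}, {"dx": 100, "dy": -76, "dz": 0, "rx": 0, "ry": 0, "rz": -2.9}, {"dx": 125.7, "dy": -95.2, "dz": 0.6, "rx": 0.02, "ry": 0, "rz": -3.7}, {"dx": 125.7, "dy": -95.2, "dz": 0.6, "rx": 0.02, "ry": 0, "rz": -3.73}, {"dx": 125.7, "dy": -95.2, "dz": 0.6, "rx": 0.02, "ry": 0, "rz": -3.73}, {"dx": 125.7, "dy": -95.2, "dz": 0.6, "rx": 0.02, "ry": 0, "rz": -3.73}]}}

```text
t: 13.77
eef_pos: [458.6, 165.6, 287.7]
tcp_rot: [-3.141, 0.0, 2.2]
ft_force: [0.2, 0.2, -0.1]
opening: 0.601
```

```bash
python3 go.py a 249.8 2.2
```

```text
t 13.77 pos [458.62 165.57 287.72] rpy [-3.1414e+00  4.0000e-04  2.1999e+00] op 0.601 j6 -0.42 F [ 0.19  0.21 -0.05] M [-0.039  0.039 -0.034]
d [ 0.3 -0.3 37.9] rot [-0.002  0.004 -0.001]
```

Request:
{"op": "play_rows", "data": {"increments": [{"dx": 0.3, "dy": -0.2, "dz": 13, "rx": 0, "ry": 0, "rz": 0}, {"dx": 0.3, "dy": -0.2, "dz": 27, "rx": 0, "ry": 0, "rz": 0}, {"dx": 0.3, "dy": -0.2, "dz": 38, "rx": 0, "ry": 0, "rz": 0}, {"dx": 0.3, "dy": -0.2, "dz": 38, "rx": 0, "ry": 0, "rz": 0}, {"dx": 0.3, "dy": -0.2, "dz": 38, "rx": 0, "ry": 0, "rz": 0}]}}

```text
t: 14.18
eef_pos: [459.0, 165.0, 249.3]
tcp_rot: [-3.14, -0.0, 2.198]
ft_force: [0.2, 0.7, 0.0]
opening: 0.6
```

Request:
{"op": "play_rows", "data": {"increments": [{"dx": 0, "dy": 0, "dz": 0, "rx": 0, "ry": 0, "rz": 0}, {"dx": 0, "dy": 0, "dz": 0, "rx": 0, "ry": 0, "rz": 0}, {"dx": 0, "dy": 0, "dz": 0, "rx": 0, "ry": 0, "rz": 0}, {"dx": 0, "dy": 0, "dz": 0, "rx": 0, "ry": 0, "rz": 0}], "fingers": 0.2}}

```text
t: 14.52
eef_pos: [459.1, 165.0, 249.7]
tcp_rot: [-3.141, 0.0, 2.198]
ft_force: [0.5, -0.1, -0.5]
opening: 0.377
```

Request:
{"op": "play_rows", "data": {"increments": [{"dx": 0, "dy": 0, "dz": -0.2, "rx": 0, "ry": 0, "rz": -0.5}, {"dx": 0, "dy": 0, "dz": -0.3, "rx": 0, "ry": 0, "rz": -1.0}, {"dx": 0, "dy": 0, "dz": -0.5, "rx": 0, "ry": 0, "rz": -1.6}, {"dx": 0, "dy": 0, "dz": -0.6, "rx": 0, "ry": 0, "rz": -2.1}, {"dx": 0, "dy": 0, "dz": -0.8, "rx": 0, "ry": 0, "rz": -2.6}, {"dx": 0, "dy": 0, "dz": -0.8, "rx": 0, "ry": 0, "rz": -2.6}, {"dx": 0, "dy": 0, "dz": -0.8, "rx": 0, "ry": 0, "rz": -2.6}]}}

```text
t: 15.1
eef_pos: [458.9, 164.9, 250.4]
tcp_rot: [-3.14, -0.0, 2.469]
ft_force: [-0.4, -1.3, -6.6]
opening: 0.352
```

```bash
python3 s.py a; python3 rest.py 1
```

```text
t 15.10 xyz [458.95 164.94 250.35] yaw 2.4686 j6 -0.69 tau6 -0.3844 Mz -0.072 F [-0.4 -1.3 -6.6] op 0.352
t 15.15 Mz -0.034 tau6 [-0.169] yaw 2.4685 z 250.38 F [-0.7 -1.2 -7. ] op 0.349
```

Request:
{"op": "play_rows", "data": {"increments": [{"dx": 0, "dy": 0, "dz": 0, "rx": 0, "ry": 0, "rz": 0.4}, {"dx": 0, "dy": 0, "dz": 0, "rx": 0, "ry": 0, "rz": 0.8}, {"dx": 0, "dy": 0, "dz": 0, "rx": 0, "ry": 0, "rz": 1.2}, {"dx": 0, "dy": 0, "dz": 0.1, "rx": 0, "ry": 0, "rz": 1.6}, {"dx": 0, "dy": 0, "dz": 0.1, "rx": 0, "ry": 0, "rz": 1.6}, {"dx": 0, "dy": 0, "dz": 0.1, "rx": 0, "ry": 0, "rz": 1.6}, {"dx": 0, "dy": 0, "dz": 0.1, "rx": 0, "ry": 0, "rz": 1.6}]}}

```text
t: 15.73
eef_pos: [459.0, 165.0, 250.2]
tcp_rot: [-3.14, 0.0, 2.302]
ft_force: [2.1, -0.3, -8.9]
opening: 0.349
```

```bash
python3 s.py a; python3 rest.py 2
```

```text
t 15.73 xyz [458.95 164.99 250.19] yaw 2.3018 j6 -0.52 tau6 0.1736 Mz 0.137 F [ 2.1 -0.3 -8.9] op 0.349
t 15.83 Mz 0.169 tau6 [0.142 0.132] yaw 2.3015 z 250.22 F [ 1.5  0.1 -7.8] op 0.350
```

Request:
{"op": "play_rows", "data": {"increments": [{"dx": 0, "dy": 0, "dz": 0, "rx": 0, "ry": 0, "rz": 0.4}, {"dx": 0, "dy": 0, "dz": 0.1, "rx": 0, "ry": 0, "rz": 0.8}, {"dx": 0, "dy": 0, "dz": 0.2, "rx": 0, "ry": 0, "rz": 1.2}, {"dx": 0, "dy": 0, "dz": 0.2, "rx": 0, "ry": 0, "rz": 1.2}, {"dx": 0, "dy": 0, "dz": 0.2, "rx": 0, "ry": 0, "rz": 1.2}, {"dx": 0, "dy": 0, "dz": 0.2, "rx": 0, "ry": 0, "rz": 1.2}]}}

```text
t: 16.33
eef_pos: [459.0, 165.0, 250.0]
tcp_rot: [-3.141, 0.0, 2.177]
ft_force: [1.1, 0.5, -8.7]
opening: 0.349
```

```bash
python3 s.py a; python3 rest.py 2
```

```text
t 16.33 xyz [458.99 165.   249.98] yaw 2.1773 j6 -0.40 tau6 0.1820 Mz 0.196 F [ 1.1  0.5 -8.7] op 0.349
t 16.43 Mz 0.184 tau6 [0.154 0.148] yaw 2.1768 z 250.00 F [ 1.7 -0.7 -9.4] op 0.351
```

Request:
{"op": "play_rows", "data": {"increments": [{"dx": 0, "dy": 0, "dz": 0.2, "rx": 0, "ry": 0, "rz": -0.4}, {"dx": 0, "dy": 0, "dz": 0.2, "rx": 0, "ry": 0, "rz": -0.8}, {"dx": 0, "dy": 0, "dz": 0.2, "rx": 0, "ry": 0, "rz": -1.2}, {"dx": 0, "dy": 0, "dz": 0.2, "rx": 0, "ry": 0, "rz": -1.2}]}}

```text
t: 16.77
eef_pos: [458.9, 165.0, 249.9]
tcp_rot: [-3.141, -0.0, 2.305]
ft_force: [0.7, 0.3, -5.3]
opening: 0.349
```

```bash
python3 s.py a; python3 rest.py 2
```

```text
t 16.77 xyz [458.95 164.97 249.94] yaw 2.3045 j6 -0.52 tau6 -0.8516 Mz -0.110 F [ 0.7  0.3 -5.3] op 0.349
t 16.87 Mz -0.092 tau6 [-0.554 -0.256] yaw 2.3011 z 249.93 F [ 1.2 -0.7 -4. ] op 0.350
```

Request:
{"op": "play_rows", "data": {"increments": [{"dx": 0, "dy": 0, "dz": 0, "rx": 0, "ry": 0, "rz": 0}, {"dx": 0, "dy": 0, "dz": 0, "rx": 0, "ry": 0, "rz": 0}, {"dx": 0, "dy": 0, "dz": -10, "rx": 0, "ry": 0, "rz": 0}, {"dx": 0, "dy": 0, "dz": -25, "rx": 0, "ry": 0, "rz": 0}, {"dx": 0, "dy": 0, "dz": -38, "rx": 0, "ry": 0, "rz": 0}, {"dx": 0, "dy": 0, "dz": -38, "rx": 0, "ry": 0, "rz": 0}, {"dx": 0, "dy": 0, "dz": -38, "rx": 0, "ry": 0, "rz": 0}], "fingers": 0.6}}

```text
t: 17.45
eef_pos: [458.9, 165.0, 288.8]
tcp_rot: [3.141, 0.001, 2.301]
ft_force: [0.5, 0.1, -0.6]
opening: 0.6
```

```bash
python3 go.py b 289 2.6
```

```text
t 17.45 pos [458.95 165.01 288.8 ] rpy [3.1407e+00 1.0000e-03 2.3010e+00] op 0.600 j6 -0.52 F [ 0.46  0.08 -0.61] M [-0.025 -0.014  0.015]
d [-1.134e+02 -5.780e+01 -1.000e-01] rot [ 0.007  0.011 -2.856]
```

Request:
{"op": "play_rows", "data": {"increments": [{"dx": -24, "dy": -12, "dz": 0, "rx": 0, "ry": 0, "rz": -0.7}, {"dx": -48, "dy": -24, "dz": 0, "rx": 0, "ry": 0, "rz": -1.4}, {"dx": -72, "dy": -37, "dz": 0, "rx": 0, "ry": 0, "rz": -2.1}, {"dx": -96, "dy": -49, "dz": 0, "rx": 0, "ry": 0, "rz": -2.85}, {"dx": -113.4, "dy": -57.8, "dz": 0, "rx": 0, "ry": 0, "rz": -2.85}, {"dx": -113.4, "dy": -57.8, "dz": 0, "rx": 0, "ry": 0, "rz": -2.85}, {"dx": -113.4, "dy": -57.8, "dz": 0, "rx": 0, "ry": 0, "rz": -2.85}]}}

```text
t: 18.03
eef_pos: [491.5, 41.3, 288.3]
tcp_rot: [3.142, 0.0, 2.597]
ft_force: [-0.1, 0.5, 0.0]
opening: 0.602
```

```bash
python3 go.py b 251.5 2.6
```

```text
t 18.03 pos [491.49  41.31 288.28] rpy [3.1415e+00 3.0000e-04 2.5970e+00] op 0.602 j6 -1.08 F [-0.12  0.47  0.04] M [-0.042  0.034 -0.022]
d [ 0.4  0.6 36.8] rot [ 0.     0.003 -0.029]
```

Request:
{"op": "play_rows", "data": {"increments": [{"dx": 0.3, "dy": 0.5, "dz": 13, "rx": 0, "ry": 0, "rz": 0}, {"dx": 0.3, "dy": 0.5, "dz": 26, "rx": 0, "ry": 0, "rz": 0}, {"dx": 0.3, "dy": 0.5, "dz": 36.5, "rx": 0, "ry": 0, "rz": 0}, {"dx": 0.3, "dy": 0.5, "dz": 36.5, "rx": 0, "ry": 0, "rz": 0}, {"dx": 0.3, "dy": 0.5, "dz": 36.5, "rx": 0, "ry": 0, "rz": 0}]}}

```text
t: 18.45
eef_pos: [491.3, 42.7, 251.4]
tcp_rot: [-3.141, -0.001, 2.598]
ft_force: [-0.3, -0.3, 0.0]
opening: 0.599
```

Request:
{"op": "play_rows", "data": {"increments": [{"dx": 0, "dy": 0, "dz": 0, "rx": 0, "ry": 0, "rz": 0}, {"dx": 0, "dy": 0, "dz": 0, "rx": 0, "ry": 0, "rz": 0}, {"dx": 0, "dy": 0, "dz": 0, "rx": 0, "ry": 0, "rz": 0}, {"dx": 0, "dy": 0, "dz": 0, "rx": 0, "ry": 0, "rz": 0}, {"dx": 0, "dy": 0, "dz": 0, "rx": 0, "ry": 0, "rz": 0}], "fingers": 0.2}}

```text
t: 18.87
eef_pos: [491.0, 42.3, 251.7]
tcp_rot: [-3.14, -0.001, 2.598]
ft_force: [-4.1, -5.2, 3.4]
opening: 0.352
```

```bash
python3 go.py b 251.5 2.6
```

```text
t 18.87 pos [491.05  42.32 251.72] rpy [-3.1400e+00 -1.0000e-03  2.5983e+00] op 0.352 j6 -1.07 F [-4.06 -5.21  3.45] M [-0.882  0.581  0.002]
d [-0.6 -0.   0.2] rot [-0.015 -0.01  -0.016]
```

Request:
{"op": "play_rows", "data": {"increments": [{"dx": 0, "dy": 0, "dz": 0.1, "rx": 0, "ry": 0, "rz": 0.4}, {"dx": 0, "dy": 0, "dz": 0.2, "rx": 0, "ry": 0, "rz": 0.8}, {"dx": 0, "dy": 0, "dz": 0.3, "rx": 0, "ry": 0, "rz": 1.2}, {"dx": 0, "dy": 0, "dz": 0.5, "rx": 0, "ry": 0, "rz": 1.6}, {"dx": 0, "dy": 0, "dz": 0.5, "rx": 0, "ry": 0, "rz": 1.6}, {"dx": 0, "dy": 0, "dz": 0.5, "rx": 0, "ry": 0, "rz": 1.6}, {"dx": 0, "dy": 0, "dz": 0.5, "rx": 0, "ry": 0, "rz": 1.6}]}}

```text
t: 19.45
eef_pos: [491.1, 42.4, 251.4]
tcp_rot: [-3.14, -0.001, 2.432]
ft_force: [0.8, 3.2, 1.6]
opening: 0.35
```

```bash
python3 s.py b; python3 rest.py 2
```

```text
t 19.45 xyz [491.08  42.42 251.39] yaw 2.4321 j6 -0.91 tau6 0.1322 Mz 0.116 F [0.8 3.2 1.6] op 0.350
t 19.55 Mz 0.147 tau6 [0.103 0.097] yaw 2.4315 z 251.36 F [0.5 3.2 1.3] op 0.354
```

Request:
{"op": "play_rows", "data": {"increments": [{"dx": 0, "dy": 0, "dz": 0.1, "rx": 0, "ry": 0, "rz": 0.4}, {"dx": 0, "dy": 0, "dz": 0.2, "rx": 0, "ry": 0, "rz": 0.8}, {"dx": 0, "dy": 0, "dz": 0.3, "rx": 0, "ry": 0, "rz": 1.2}, {"dx": 0, "dy": 0, "dz": 0.5, "rx": 0, "ry": 0, "rz": 1.6}, {"dx": 0, "dy": 0, "dz": 0.5, "rx": 0, "ry": 0, "rz": 1.6}, {"dx": 0, "dy": 0, "dz": 0.5, "rx": 0, "ry": 0, "rz": 1.6}, {"dx": 0, "dy": 0, "dz": 0.5, "rx": 0, "ry": 0, "rz": 1.6}]}}

```text
t: 20.13
eef_pos: [491.2, 42.6, 250.9]
tcp_rot: [-3.141, -0.0, 2.265]
ft_force: [0.7, 4.7, 0.7]
opening: 0.353
```

```bash
python3 s.py b; python3 rest.py 2
```

```text
t 20.13 xyz [491.2   42.57 250.94] yaw 2.2646 j6 -0.74 tau6 0.1309 Mz 0.114 F [0.7 4.7 0.7] op 0.353
t 20.23 Mz 0.125 tau6 [0.119 0.117] yaw 2.2646 z 250.93 F [1.3 4.8 0.1] op 0.351
```

Request:
{"op": "play_rows", "data": {"increments": [{"dx": 0, "dy": 0, "dz": 0.1, "rx": 0, "ry": 0, "rz": 0.4}, {"dx": 0, "dy": 0, "dz": 0.2, "rx": 0, "ry": 0, "rz": 0.8}, {"dx": 0, "dy": 0, "dz": 0.3, "rx": 0, "ry": 0, "rz": 1.2}, {"dx": 0, "dy": 0, "dz": 0.3, "rx": 0, "ry": 0, "rz": 1.2}, {"dx": 0, "dy": 0, "dz": 0.3, "rx": 0, "ry": 0, "rz": 1.2}, {"dx": 0, "dy": 0, "dz": 0.3, "rx": 0, "ry": 0, "rz": 1.2}]}}

```text
t: 20.73
eef_pos: [491.3, 42.7, 250.6]
tcp_rot: [-3.141, 0.0, 2.14]
ft_force: [2.1, 4.1, -1.8]
opening: 0.355
```

```bash
python3 s.py b; python3 rest.py 2
```

```text
t 20.73 xyz [491.34  42.67 250.6 ] yaw 2.1402 j6 -0.62 tau6 0.1399 Mz 0.119 F [ 2.1  4.1 -1.8] op 0.355
t 20.83 Mz 0.120 tau6 [0.125 0.122] yaw 2.1403 z 250.60 F [ 2.6  4.8 -1.8] op 0.353
```

Request:
{"op": "play_rows", "data": {"increments": [{"dx": 0, "dy": 0, "dz": 0.1, "rx": 0, "ry": 0, "rz": 0.4}, {"dx": 0, "dy": 0, "dz": 0.2, "rx": 0, "ry": 0, "rz": 0.8}, {"dx": 0, "dy": 0, "dz": 0.3, "rx": 0, "ry": 0, "rz": 1.2}, {"dx": 0, "dy": 0, "dz": 0.3, "rx": 0, "ry": 0, "rz": 1.2}, {"dx": 0, "dy": 0, "dz": 0.3, "rx": 0, "ry": 0, "rz": 1.2}, {"dx": 0, "dy": 0, "dz": 0.3, "rx": 0, "ry": 0, "rz": 1.2}]}}

```text
t: 21.33
eef_pos: [491.5, 42.8, 250.3]
tcp_rot: [-3.142, 0.0, 2.016]
ft_force: [1.9, 3.9, -1.5]
opening: 0.356
```

```bash
python3 s.py b; python3 rest.py 2
```

```text
t 21.33 xyz [491.46  42.78 250.25] yaw 2.0158 j6 -0.49 tau6 0.1412 Mz 0.127 F [ 1.9  3.9 -1.5] op 0.356
t 21.43 Mz 0.113 tau6 [0.13  0.128] yaw 2.0158 z 250.28 F [ 1.5  4.3 -0.7] op 0.352
```

Request:
{"op": "play_rows", "data": {"increments": [{"dx": 0, "dy": 0, "dz": 0.1, "rx": 0, "ry": 0, "rz": 0.4}, {"dx": 0, "dy": 0, "dz": 0.2, "rx": 0, "ry": 0, "rz": 0.8}, {"dx": 0, "dy": 0, "dz": 0.3, "rx": 0, "ry": 0, "rz": 1.2}, {"dx": 0, "dy": 0, "dz": 0.3, "rx": 0, "ry": 0, "rz": 1.2}, {"dx": 0, "dy": 0, "dz": 0.3, "rx": 0, "ry": 0, "rz": 1.2}, {"dx": 0, "dy": 0, "dz": 0.3, "rx": 0, "ry": 0, "rz": 1.2}]}}

```text
t: 21.93
eef_pos: [491.6, 42.9, 250.0]
tcp_rot: [3.141, 0.0, 1.893]
ft_force: [1.8, 5.5, -0.2]
opening: 0.355
```

```bash
python3 s.py b; python3 rest.py 2
```

```text
t 21.93 xyz [491.57  42.85 250.05] yaw 1.8926 j6 -0.37 tau6 0.1639 Mz 0.123 F [ 1.8  5.5 -0.2] op 0.355
t 22.03 Mz 0.153 tau6 [0.15  0.147] yaw 1.8926 z 250.03 F [ 2.5  4.4 -0.4] op 0.354
```

Request:
{"op": "play_rows", "data": {"increments": [{"dx": 0, "dy": 0, "dz": 0, "rx": 0, "ry": 0, "rz": 0}, {"dx": 0, "dy": 0, "dz": 0, "rx": 0, "ry": 0, "rz": 0}, {"dx": 0, "dy": 0, "dz": -10, "rx": 0, "ry": 0, "rz": 0}, {"dx": 0, "dy": 0, "dz": -25, "rx": 0, "ry": 0, "rz": 0}, {"dx": 0, "dy": 0, "dz": -38, "rx": 0, "ry": 0, "rz": 0}, {"dx": 0, "dy": 0, "dz": -38, "rx": 0, "ry": 0, "rz": 0}, {"dx": 0, "dy": 0, "dz": -38, "rx": 0, "ry": 0, "rz": 0}], "fingers": 0.6}}

```text
t: 22.62
eef_pos: [491.5, 42.7, 288.7]
tcp_rot: [3.14, 0.001, 1.893]
ft_force: [-0.4, -0.3, -0.6]
opening: 0.601
```

```bash
python3 go.py d 289 2.75
```

```text
t 22.62 pos [491.49  42.75 288.75] rpy [3.1396e+00 1.0000e-03 1.8929e+00] op 0.601 j6 -0.37 F [-0.36 -0.25 -0.56] M [-0.044  0.045 -0.002]
d [121.6  99.1  -0.2] rot [ 0.014  0.017 -8.185]
```

Request:
{"op": "play_rows", "data": {"increments": [{"dx": 20, "dy": 16, "dz": 0, "rx": 0, "ry": 0, "rz": -1.1}, {"dx": 40, "dy": 33, "dz": 0, "rx": 0, "ry": 0, "rz": -2.2}, {"dx": 61, "dy": 50, "dz": 0, "rx": 0, "ry": 0, "rz": -3.3}, {"dx": 81, "dy": 66, "dz": 0, "rx": 0, "ry": 0, "rz": -4.4}, {"dx": 101, "dy": 82, "dz": 0, "rx": 0, "ry": 0, "rz": -5.5}, {"dx": 121.6, "dy": 99.1, "dz": 0, "rx": 0, "ry": 0, "rz": -6.6}, {"dx": 121.6, "dy": 99.1, "dz": 0, "rx": 0, "ry": 0, "rz": -7.6}, {"dx": 121.6, "dy": 99.1, "dz": 0, "rx": 0, "ry": 0, "rz": -8.1}]}}

```text
t: 23.28
eef_pos: [547.0, 190.8, 287.6]
tcp_rot: [-3.141, 0.001, 2.749]
ft_force: [-0.1, -0.1, 0.4]
opening: 0.601
```

Request:
{"op": "play_rows", "data": {"increments": [{"dx": 0, "dy": 0, "dz": 0, "rx": 0, "ry": 0, "rz": 0}, {"dx": 0, "dy": 0, "dz": 0, "rx": 0, "ry": 0, "rz": 0}]}}

```text
t: 23.45
eef_pos: [546.8, 190.8, 286.8]
tcp_rot: [-3.14, -0.0, 2.748]
ft_force: [-0.3, 0.3, -0.5]
opening: 0.6
```

```bash
python3 go.py d 251.5 2.75
```

```text
t 23.45 pos [546.79 190.79 286.77] rpy [-3.1404e+00 -2.0000e-04  2.7483e+00] op 0.600 j6 -0.95 F [-0.31  0.27 -0.47] M [-0.034 -0.032  0.027]
d [-0.7 -1.1 35.3] rot [-0.011 -0.002 -0.017]
```

Request:
{"op": "play_rows", "data": {"increments": [{"dx": -0.7, "dy": -1.1, "dz": 13, "rx": 0, "ry": 0, "rz": 0}, {"dx": -0.7, "dy": -1.1, "dz": 26, "rx": 0, "ry": 0, "rz": 0}, {"dx": -0.7, "dy": -1.1, "dz": 35, "rx": 0, "ry": 0, "rz": 0}, {"dx": -0.7, "dy": -1.1, "dz": 35, "rx": 0, "ry": 0, "rz": 0}, {"dx": -0.7, "dy": -1.1, "dz": 35, "rx": 0, "ry": 0, "rz": 0}]}}

```text
t: 23.87
eef_pos: [547.0, 189.3, 251.4]
tcp_rot: [-3.14, -0.001, 2.747]
ft_force: [0.2, -0.4, 0.2]
opening: 0.596
```

Request:
{"op": "play_rows", "data": {"increments": [{"dx": 0, "dy": 0, "dz": 0, "rx": 0, "ry": 0, "rz": 0}, {"dx": 0, "dy": 0, "dz": 0, "rx": 0, "ry": 0, "rz": 0}, {"dx": 0, "dy": 0, "dz": 0, "rx": 0, "ry": 0, "rz": 0}, {"dx": 0, "dy": 0, "dz": 0, "rx": 0, "ry": 0, "rz": 0}, {"dx": 0, "dy": 0, "dz": 0, "rx": 0, "ry": 0, "rz": 0}], "fingers": 0.2}}

```text
t: 24.28
eef_pos: [547.1, 189.2, 251.8]
tcp_rot: [-3.14, -0.001, 2.747]
ft_force: [-1.4, -0.3, 1.7]
opening: 0.353
```

```bash
python3 go.py d 251.5 2.75
```

```text
t 24.28 pos [547.05 189.24 251.8 ] rpy [-3.1399e+00 -6.0000e-04  2.7472e+00] op 0.353 j6 -0.96 F [-1.37 -0.28  1.7 ] M [-0.192  0.08   0.   ]
d [0.1 0.2 0.3] rot [-0.016 -0.005 -0.027]
```

Request:
{"op": "play_rows", "data": {"increments": [{"dx": 0, "dy": 0, "dz": 0.1, "rx": 0, "ry": 0, "rz": 0.4}, {"dx": 0, "dy": 0, "dz": 0.2, "rx": 0, "ry": 0, "rz": 0.8}, {"dx": 0, "dy": 0, "dz": 0.3, "rx": 0, "ry": 0, "rz": 1.2}, {"dx": 0, "dy": 0, "dz": 0.5, "rx": 0, "ry": 0, "rz": 1.6}, {"dx": 0, "dy": 0, "dz": 0.5, "rx": 0, "ry": 0, "rz": 1.6}, {"dx": 0, "dy": 0, "dz": 0.5, "rx": 0, "ry": 0, "rz": 1.6}, {"dx": 0, "dy": 0, "dz": 0.5, "rx": 0, "ry": 0, "rz": 1.6}]}}

```text
t: 24.87
eef_pos: [547.1, 189.3, 251.5]
tcp_rot: [-3.14, -0.0, 2.581]
ft_force: [0.5, 1.7, 0.9]
opening: 0.351
```

```bash
python3 s.py d; python3 rest.py 2
```

```text
t 24.87 xyz [547.08 189.32 251.46] yaw 2.5810 j6 -0.79 tau6 0.1272 Mz 0.137 F [0.5 1.7 0.9] op 0.351
t 24.97 Mz 0.062 tau6 [0.098 0.092] yaw 2.5806 z 251.41 F [-0.4  1.5  1.3] op 0.350
```

Request:
{"op": "play_rows", "data": {"increments": [{"dx": 0, "dy": 0, "dz": 0.1, "rx": 0, "ry": 0, "rz": 0.4}, {"dx": 0, "dy": 0, "dz": 0.2, "rx": 0, "ry": 0, "rz": 0.8}, {"dx": 0, "dy": 0, "dz": 0.3, "rx": 0, "ry": 0, "rz": 1.2}, {"dx": 0, "dy": 0, "dz": 0.5, "rx": 0, "ry": 0, "rz": 1.6}, {"dx": 0, "dy": 0, "dz": 0.5, "rx": 0, "ry": 0, "rz": 1.6}, {"dx": 0, "dy": 0, "dz": 0.5, "rx": 0, "ry": 0, "rz": 1.6}, {"dx": 0, "dy": 0, "dz": 0.5, "rx": 0, "ry": 0, "rz": 1.6}]}}

```text
t: 25.55
eef_pos: [547.1, 189.4, 251.0]
tcp_rot: [-3.14, 0.0, 2.415]
ft_force: [0.9, 2.6, 0.1]
opening: 0.346
```

```bash
python3 s.py d; python3 rest.py 2
```

```text
t 25.55 xyz [547.13 189.41 250.96] yaw 2.4146 j6 -0.62 tau6 0.1236 Mz 0.031 F [0.9 2.6 0.1] op 0.346
t 25.65 Mz 0.130 tau6 [0.096 0.09 ] yaw 2.4140 z 250.98 F [1.6 3.1 0.5] op 0.355
```

Request:
{"op": "play_rows", "data": {"increments": [{"dx": 0, "dy": 0, "dz": 0.1, "rx": 0, "ry": 0, "rz": 0.4}, {"dx": 0, "dy": 0, "dz": 0.2, "rx": 0, "ry": 0, "rz": 0.8}, {"dx": 0, "dy": 0, "dz": 0.3, "rx": 0, "ry": 0, "rz": 1.2}, {"dx": 0, "dy": 0, "dz": 0.3, "rx": 0, "ry": 0, "rz": 1.2}, {"dx": 0, "dy": 0, "dz": 0.3, "rx": 0, "ry": 0, "rz": 1.2}, {"dx": 0, "dy": 0, "dz": 0.3, "rx": 0, "ry": 0, "rz": 1.2}]}}

```text
t: 26.15
eef_pos: [547.2, 189.5, 250.7]
tcp_rot: [-3.141, 0.0, 2.29]
ft_force: [1.6, 4.0, -1.6]
opening: 0.356
```

```bash
python3 s.py d; python3 rest.py 2
```

```text
t 26.15 xyz [547.17 189.48 250.67] yaw 2.2900 j6 -0.50 tau6 0.1291 Mz 0.130 F [ 1.6  4.  -1.6] op 0.356
t 26.25 Mz 0.069 tau6 [0.101 0.096] yaw 2.2894 z 250.66 F [ 1.5  3.9 -1. ] op 0.354
```

Request:
{"op": "play_rows", "data": {"increments": [{"dx": 0, "dy": 0, "dz": 0.1, "rx": 0, "ry": 0, "rz": 0.4}, {"dx": 0, "dy": 0, "dz": 0.2, "rx": 0, "ry": 0, "rz": 0.8}, {"dx": 0, "dy": 0, "dz": 0.3, "rx": 0, "ry": 0, "rz": 1.2}, {"dx": 0, "dy": 0, "dz": 0.3, "rx": 0, "ry": 0, "rz": 1.2}, {"dx": 0, "dy": 0, "dz": 0.3, "rx": 0, "ry": 0, "rz": 1.2}, {"dx": 0, "dy": 0, "dz": 0.3, "rx": 0, "ry": 0, "rz": 1.2}]}}

```text
t: 26.75
eef_pos: [547.3, 189.5, 250.3]
tcp_rot: [-3.141, 0.001, 2.165]
ft_force: [3.0, 3.9, -2.0]
opening: 0.355
```

```bash
python3 s.py d; python3 rest.py 2
```

```text
t 26.75 xyz [547.25 189.51 250.32] yaw 2.1653 j6 -0.37 tau6 0.1337 Mz 0.077 F [ 3.   3.9 -2. ] op 0.355
t 26.85 Mz 0.177 tau6 [0.068 0.094] yaw 2.1649 z 250.32 F [ 2.9  5.6 -2.4] op 0.347
```

Request:
{"op": "play_rows", "data": {"increments": [{"dx": 0, "dy": 0, "dz": 0.1, "rx": 0, "ry": 0, "rz": 0.4}, {"dx": 0, "dy": 0, "dz": 0.2, "rx": 0, "ry": 0, "rz": 0.8}, {"dx": 0, "dy": 0, "dz": 0.3, "rx": 0, "ry": 0, "rz": 1.2}, {"dx": 0, "dy": 0, "dz": 0.3, "rx": 0, "ry": 0, "rz": 1.2}, {"dx": 0, "dy": 0, "dz": 0.3, "rx": 0, "ry": 0, "rz": 1.2}, {"dx": 0, "dy": 0, "dz": 0.3, "rx": 0, "ry": 0, "rz": 1.2}]}}

```text
t: 27.35
eef_pos: [547.3, 189.5, 250.0]
tcp_rot: [-3.141, 0.001, 2.04]
ft_force: [1.9, 4.1, -2.0]
opening: 0.351
```

```bash
python3 s.py d; python3 rest.py 2
```

```text
t 27.35 xyz [547.32 189.54 250.03] yaw 2.0404 j6 -0.25 tau6 0.1441 Mz 0.157 F [ 1.9  4.1 -2. ] op 0.351
t 27.45 Mz 0.125 tau6 [0.133 0.131] yaw 2.0404 z 250.04 F [ 2.5  4.  -2.3] op 0.349
```

Request:
{"op": "play_rows", "data": {"increments": [{"dx": 0, "dy": 0, "dz": 0.1, "rx": 0, "ry": 0, "rz": 0.4}, {"dx": 0, "dy": 0, "dz": 0.2, "rx": 0, "ry": 0, "rz": 0.8}, {"dx": 0, "dy": 0, "dz": 0.2, "rx": 0, "ry": 0, "rz": 0.8}, {"dx": 0, "dy": 0, "dz": 0.2, "rx": 0, "ry": 0, "rz": 0.8}, {"dx": 0, "dy": 0, "dz": 0.2, "rx": 0, "ry": 0, "rz": 0.8}]}}

```text
t: 27.87
eef_pos: [547.4, 189.6, 249.9]
tcp_rot: [3.141, 0.001, 1.958]
ft_force: [2.6, 4.9, -1.1]
opening: 0.353
```

```bash
python3 s.py d; python3 rest.py 2
```

```text
t 27.87 xyz [547.38 189.59 249.86] yaw 1.9583 j6 -0.17 tau6 0.1111 Mz 0.126 F [ 2.6  4.9 -1.1] op 0.353
t 27.97 Mz 0.157 tau6 [0.113 0.135] yaw 1.9581 z 249.86 F [ 1.6  3.9 -2. ] op 0.352
```

Request:
{"op": "play_rows", "data": {"increments": [{"dx": 0, "dy": 0, "dz": 0, "rx": 0, "ry": 0, "rz": 0}, {"dx": 0, "dy": 0, "dz": 0, "rx": 0, "ry": 0, "rz": 0}, {"dx": 0, "dy": 0, "dz": -10, "rx": 0, "ry": 0, "rz": 0}, {"dx": 0, "dy": 0, "dz": -25, "rx": 0, "ry": 0, "rz": 0}, {"dx": 0, "dy": 0, "dz": -38, "rx": 0, "ry": 0, "rz": 0}, {"dx": 0, "dy": 0, "dz": -38, "rx": 0, "ry": 0, "rz": 0}, {"dx": 0, "dy": 0, "dz": -38, "rx": 0, "ry": 0, "rz": 0}], "fingers": 0.6}}

```text
t: 28.55
eef_pos: [547.2, 189.4, 288.6]
tcp_rot: [3.14, 0.001, 1.958]
ft_force: [0.2, 1.3, 0.0]
opening: 0.598
```

```bash
sed -i 's/b=(491.5,42.0)/b=(491.5,42.5)/;s/a=(458.2,165.6)/a=(458.6,165.4)/' go.py; python3 go.py b 288 2.3
```

```text
t 28.55 pos [547.23 189.44 288.63] rpy [3.1403e+00 1.0000e-03 1.9583e+00] op 0.598 j6 -0.17 F [0.17 1.26 0.04] M [-0.059  0.067 -0.033]
d [-115.  -107.1    0.6] rot [ 0.01   0.011 -3.263]
```

Request:
{"op": "play_rows", "data": {"increments": [{"dx": -23, "dy": -21, "dz": 0, "rx": 0, "ry": 0, "rz": -0.7}, {"dx": -46, "dy": -43, "dz": 0, "rx": 0, "ry": 0, "rz": -1.4}, {"dx": -69, "dy": -64, "dz": 0, "rx": 0, "ry": 0, "rz": -2.1}, {"dx": -92, "dy": -86, "dz": 0, "rx": 0, "ry": 0, "rz": -2.8}, {"dx": -115, "dy": -107.1, "dz": 0, "rx": 0, "ry": 0, "rz": -3.2}, {"dx": -115, "dy": -107.1, "dz": 0, "rx": 0, "ry": 0, "rz": -3.26}, {"dx": -115, "dy": -107.1, "dz": 0, "rx": 0, "ry": 0, "rz": -3.26}, {"dx": -115, "dy": -107.1, "dz": 0, "rx": 0, "ry": 0, "rz": -3.26}]}}

```text
t: 29.22
eef_pos: [491.7, 42.6, 288.3]
tcp_rot: [3.141, 0.001, 2.298]
ft_force: [-1.1, 0.4, 0.9]
opening: 0.598
```

```bash
python3 go.py b 249.8 2.3
```

```text
t 29.22 pos [491.69  42.58 288.31] rpy [3.1410e+00 1.0000e-03 2.2984e+00] op 0.598 j6 -0.77 F [-1.07  0.38  0.87] M [-0.038 -0.029  0.007]
d [ 0.1 -0.2 38.5] rot [ 0.006  0.01  -0.015]
```

Request:
{"op": "play_rows", "data": {"increments": [{"dx": 0.1, "dy": -0.1, "dz": 13, "rx": 0, "ry": 0, "rz": 0}, {"dx": 0.1, "dy": -0.1, "dz": 27, "rx": 0, "ry": 0, "rz": 0}, {"dx": 0.1, "dy": -0.1, "dz": 38, "rx": 0, "ry": 0, "rz": 0}, {"dx": 0.1, "dy": -0.1, "dz": 38, "rx": 0, "ry": 0, "rz": 0}, {"dx": 0.1, "dy": -0.1, "dz": 38, "rx": 0, "ry": 0, "rz": 0}]}}

```text
t: 29.63
eef_pos: [491.8, 43.4, 249.9]
tcp_rot: [-3.141, 0.0, 2.299]
ft_force: [-0.9, 0.8, 0.0]
opening: 0.601
```

Request:
{"op": "play_rows", "data": {"increments": [{"dx": 0, "dy": 0, "dz": 0, "rx": 0, "ry": 0, "rz": 0}, {"dx": 0, "dy": 0, "dz": 0, "rx": 0, "ry": 0, "rz": 0}, {"dx": 0, "dy": 0, "dz": 0, "rx": 0, "ry": 0, "rz": 0}, {"dx": 0, "dy": 0, "dz": 0, "rx": 0, "ry": 0, "rz": 0}, {"dx": 0, "dy": 0, "dz": 0, "rx": 0, "ry": 0, "rz": 0}], "fingers": 0.2}}

```text
t: 30.05
eef_pos: [491.2, 43.0, 250.2]
tcp_rot: [-3.139, -0.001, 2.3]
ft_force: [-4.8, -5.2, 3.5]
opening: 0.353
```

Request:
{"op": "play_rows", "data": {"increments": [{"dx": 0, "dy": 0, "dz": 0.1, "rx": 0, "ry": 0, "rz": 0.4}, {"dx": 0, "dy": 0, "dz": 0.2, "rx": 0, "ry": 0, "rz": 0.8}, {"dx": 0, "dy": 0, "dz": 0.2, "rx": 0, "ry": 0, "rz": 0.8}, {"dx": 0, "dy": 0, "dz": 0.2, "rx": 0, "ry": 0, "rz": 0.8}, {"dx": 0, "dy": 0, "dz": 0.2, "rx": 0, "ry": 0, "rz": 0.8}]}}

```text
t: 30.47
eef_pos: [491.3, 43.0, 250.2]
tcp_rot: [-3.14, -0.0, 2.218]
ft_force: [-0.5, 0.6, 2.0]
opening: 0.352
```

```bash
python3 s.py b; python3 rest.py 2
```

```text
t 30.47 xyz [491.28  43.05 250.18] yaw 2.2176 j6 -0.69 tau6 0.1715 Mz 0.109 F [-0.5  0.6  2. ] op 0.352
t 30.57 Mz 0.144 tau6 [0.143 0.136] yaw 2.2171 z 250.16 F [0.1 0.5 2.5] op 0.356
```

Request:
{"op": "play_rows", "data": {"increments": [{"dx": 0, "dy": 0, "dz": 0.1, "rx": 0, "ry": 0, "rz": 0.4}, {"dx": 0, "dy": 0, "dz": 0.2, "rx": 0, "ry": 0, "rz": 0.8}, {"dx": 0, "dy": 0, "dz": 0.2, "rx": 0, "ry": 0, "rz": 1.2}, {"dx": 0, "dy": 0, "dz": 0.3, "rx": 0, "ry": 0, "rz": 1.6}, {"dx": 0, "dy": 0, "dz": 0.3, "rx": 0, "ry": 0, "rz": 1.6}, {"dx": 0, "dy": 0, "dz": 0.3, "rx": 0, "ry": 0, "rz": 1.6}, {"dx": 0, "dy": 0, "dz": 0.3, "rx": 0, "ry": 0, "rz": 1.6}]}}

```text
t: 31.15
eef_pos: [491.4, 43.2, 250.0]
tcp_rot: [-3.14, 0.0, 2.051]
ft_force: [1.9, 3.6, 1.7]
opening: 0.351
```

```bash
python3 s.py b; python3 rest.py 2
```

```text
t 31.15 xyz [491.45  43.16 249.99] yaw 2.0511 j6 -0.52 tau6 0.2091 Mz 0.196 F [1.9 3.6 1.7] op 0.351
t 31.25 Mz 0.196 tau6 [0.182 0.177] yaw 2.0505 z 249.96 F [2.3 4.4 2.2] op 0.351
```

Request:
{"op": "play_rows", "data": {"increments": [{"dx": 0, "dy": 0, "dz": 0.1, "rx": 0, "ry": 0, "rz": 0.4}, {"dx": 0, "dy": 0, "dz": 0.2, "rx": 0, "ry": 0, "rz": 0.8}, {"dx": 0, "dy": 0, "dz": 0.3, "rx": 0, "ry": 0, "rz": 1.2}, {"dx": 0, "dy": 0, "dz": 0.3, "rx": 0, "ry": 0, "rz": 1.2}, {"dx": 0, "dy": 0, "dz": 0.3, "rx": 0, "ry": 0, "rz": 1.2}, {"dx": 0, "dy": 0, "dz": 0.3, "rx": 0, "ry": 0, "rz": 1.2}]}}

```text
t: 31.75
eef_pos: [491.6, 43.2, 249.8]
tcp_rot: [-3.141, 0.001, 1.926]
ft_force: [2.2, 3.8, 2.6]
opening: 0.352
```

```bash
python3 s.py b; python3 rest.py 2
```

```text
t 31.75 xyz [491.6   43.24 249.83] yaw 1.9265 j6 -0.40 tau6 0.2417 Mz 0.215 F [2.2 3.8 2.6] op 0.352
t 31.85 Mz 0.217 tau6 [0.227 0.224] yaw 1.9265 z 249.80 F [2.  4.8 3.3] op 0.351
```

Request:
{"op": "play_rows", "data": {"increments": [{"dx": 0, "dy": 0, "dz": 0, "rx": 0, "ry": 0, "rz": 0}, {"dx": 0, "dy": 0, "dz": 0, "rx": 0, "ry": 0, "rz": 0}, {"dx": 0, "dy": 0, "dz": -10, "rx": 0, "ry": 0, "rz": 0}, {"dx": 0, "dy": 0, "dz": -25, "rx": 0, "ry": 0, "rz": 0}, {"dx": 0, "dy": 0, "dz": -38, "rx": 0, "ry": 0, "rz": 0}, {"dx": 0, "dy": 0, "dz": -38, "rx": 0, "ry": 0, "rz": 0}, {"dx": 0, "dy": 0, "dz": -38, "rx": 0, "ry": 0, "rz": 0}], "fingers": 0.6}}

```text
t: 32.43
eef_pos: [491.5, 43.1, 288.4]
tcp_rot: [3.141, 0.001, 1.927]
ft_force: [0.5, 0.5, -0.7]
opening: 0.597
```

```bash
python3 go.py d 288 2.4
```

```text
t 32.43 pos [491.46  43.15 288.4 ] rpy [3.1410e+00 1.3000e-03 1.9266e+00] op 0.597 j6 -0.40 F [ 0.49  0.48 -0.66] M [-0.09  -0.003 -0.072]
d [117.8 103.    0.3] rot [ 3.00e-03  1.40e-02 -4.52e+00]
```

Request:
{"op": "play_rows", "data": {"increments": [{"dx": 23, "dy": 20, "dz": 0, "rx": 0, "ry": 0, "rz": -0.9}, {"dx": 46, "dy": 41, "dz": 0, "rx": 0, "ry": 0, "rz": -1.8}, {"dx": 70, "dy": 62, "dz": 0, "rx": 0, "ry": 0, "rz": -2.7}, {"dx": 94, "dy": 82, "dz": 0, "rx": 0, "ry": 0, "rz": -3.6}, {"dx": 117.8, "dy": 103, "dz": 0, "rx": 0, "ry": 0, "rz": -4.4}, {"dx": 117.8, "dy": 103, "dz": 0, "rx": 0, "ry": 0, "rz": -4.5}, {"dx": 117.8, "dy": 103, "dz": 0, "rx": 0, "ry": 0, "rz": -4.5}, {"dx": 117.8, "dy": 103, "dz": 0, "rx": 0, "ry": 0, "rz": -4.5}]}}

```text
t: 33.1
eef_pos: [546.5, 189.2, 287.5]
tcp_rot: [-3.14, 0.001, 2.397]
ft_force: [0.7, -0.2, 0.5]
opening: 0.601
```

```bash
python3 go.py d 249.8 2.4
```

```text
t 33.10 pos [546.55 189.17 287.47] rpy [-3.1399e+00  5.0000e-04  2.3972e+00] op 0.601 j6 -0.61 F [ 0.68 -0.22  0.46] M [-0.     0.022 -0.038]
d [-0.1  0.6 37.7] rot [-0.016  0.005 -0.027]
```

Request:
{"op": "play_rows", "data": {"increments": [{"dx": -0.1, "dy": 0.5, "dz": 13, "rx": 0, "ry": 0, "rz": 0}, {"dx": -0.1, "dy": 0.5, "dz": 27, "rx": 0, "ry": 0, "rz": 0}, {"dx": -0.1, "dy": 0.5, "dz": 37.5, "rx": 0, "ry": 0, "rz": 0}, {"dx": -0.1, "dy": 0.5, "dz": 37.5, "rx": 0, "ry": 0, "rz": 0}, {"dx": -0.1, "dy": 0.5, "dz": 37.5, "rx": 0, "ry": 0, "rz": 0}]}}

```text
t: 33.52
eef_pos: [546.9, 188.7, 249.6]
tcp_rot: [-3.139, -0.0, 2.396]
ft_force: [0.5, -0.6, 1.1]
opening: 0.602
```

Request:
{"op": "play_rows", "data": {"increments": [{"dx": 0, "dy": 0, "dz": 0, "rx": 0, "ry": 0, "rz": 0}, {"dx": 0, "dy": 0, "dz": 0, "rx": 0, "ry": 0, "rz": 0}, {"dx": 0, "dy": 0, "dz": 0, "rx": 0, "ry": 0, "rz": 0}, {"dx": 0, "dy": 0, "dz": 0, "rx": 0, "ry": 0, "rz": 0}, {"dx": 0, "dy": 0, "dz": 0, "rx": 0, "ry": 0, "rz": 0}], "fingers": 0.2}}

```text
t: 33.93
eef_pos: [547.3, 189.1, 250.1]
tcp_rot: [-3.141, 0.001, 2.395]
ft_force: [2.3, 3.1, -0.4]
opening: 0.35
```

Request:
{"op": "play_rows", "data": {"increments": [{"dx": 0, "dy": 0, "dz": 0.1, "rx": 0, "ry": 0, "rz": 0.4}, {"dx": 0, "dy": 0, "dz": 0.2, "rx": 0, "ry": 0, "rz": 0.8}, {"dx": 0, "dy": 0, "dz": 0.2, "rx": 0, "ry": 0, "rz": 1.2}, {"dx": 0, "dy": 0, "dz": 0.3, "rx": 0, "ry": 0, "rz": 1.6}, {"dx": 0, "dy": 0, "dz": 0.3, "rx": 0, "ry": 0, "rz": 1.6}, {"dx": 0, "dy": 0, "dz": 0.3, "rx": 0, "ry": 0, "rz": 1.6}, {"dx": 0, "dy": 0, "dz": 0.3, "rx": 0, "ry": 0, "rz": 1.6}]}}

```text
t: 34.52
eef_pos: [547.3, 189.2, 250.0]
tcp_rot: [3.141, 0.001, 2.229]
ft_force: [0.9, 1.1, 0.7]
opening: 0.356
```

```bash
python3 s.py d; python3 rest.py 2
```

```text
t 34.52 xyz [547.34 189.18 249.99] yaw 2.2295 j6 -0.44 tau6 0.1931 Mz 0.186 F [0.9 1.1 0.7] op 0.356
t 34.62 Mz 0.160 tau6 [0.164 0.158] yaw 2.2289 z 249.95 F [1.8 1.2 1. ] op 0.350
```

Request:
{"op": "play_rows", "data": {"increments": [{"dx": 0, "dy": 0, "dz": 0.1, "rx": 0, "ry": 0, "rz": 0.4}, {"dx": 0, "dy": 0, "dz": 0.2, "rx": 0, "ry": 0, "rz": 0.8}, {"dx": 0, "dy": 0, "dz": 0.2, "rx": 0, "ry": 0, "rz": 1.2}, {"dx": 0, "dy": 0, "dz": 0.3, "rx": 0, "ry": 0, "rz": 1.6}, {"dx": 0, "dy": 0, "dz": 0.3, "rx": 0, "ry": 0, "rz": 1.6}, {"dx": 0, "dy": 0, "dz": 0.3, "rx": 0, "ry": 0, "rz": 1.6}, {"dx": 0, "dy": 0, "dz": 0.3, "rx": 0, "ry": 0, "rz": 1.6}]}}

```text
t: 35.2
eef_pos: [547.4, 189.2, 249.8]
tcp_rot: [3.141, 0.001, 2.063]
ft_force: [1.6, 1.4, 0.0]
opening: 0.352
```

```bash
python3 s.py d; python3 rest.py 2
```

```text
t 35.20 xyz [547.38 189.21 249.78] yaw 2.0630 j6 -0.27 tau6 0.2238 Mz 0.225 F [1.6 1.4 0. ] op 0.352
t 35.30 Mz 0.200 tau6 [0.196 0.19 ] yaw 2.0624 z 249.75 F [1.  0.9 1.1] op 0.350
```

Request:
{"op": "play_rows", "data": {"increments": [{"dx": 0, "dy": 0, "dz": 0.1, "rx": 0, "ry": 0, "rz": 0.4}, {"dx": 0, "dy": 0, "dz": 0.2, "rx": 0, "ry": 0, "rz": 0.8}, {"dx": 0, "dy": 0, "dz": 0.3, "rx": 0, "ry": 0, "rz": 1.2}, {"dx": 0, "dy": 0, "dz": 0.3, "rx": 0, "ry": 0, "rz": 1.2}, {"dx": 0, "dy": 0, "dz": 0.3, "rx": 0, "ry": 0, "rz": 1.2}, {"dx": 0, "dy": 0, "dz": 0.3, "rx": 0, "ry": 0, "rz": 1.2}]}}

```text
t: 35.8
eef_pos: [547.4, 189.2, 249.6]
tcp_rot: [3.141, 0.001, 1.938]
ft_force: [0.2, 1.7, 2.7]
opening: 0.351
```

```bash
python3 s.py d; python3 rest.py 2
```

```text
t 35.80 xyz [547.41 189.2  249.57] yaw 1.9383 j6 -0.15 tau6 0.2501 Mz 0.253 F [0.2 1.7 2.7] op 0.351
t 35.90 Mz 0.214 tau6 [0.222 0.217] yaw 1.9378 z 249.58 F [0.8 1.4 3.2] op 0.354
```

Request:
{"op": "play_rows", "data": {"increments": [{"dx": 0, "dy": 0, "dz": 0, "rx": 0, "ry": 0, "rz": 0}, {"dx": 0, "dy": 0, "dz": 0, "rx": 0, "ry": 0, "rz": 0}, {"dx": 0, "dy": 0, "dz": -10, "rx": 0, "ry": 0, "rz": 0}, {"dx": 0, "dy": 0, "dz": -25, "rx": 0, "ry": 0, "rz": 0}, {"dx": 0, "dy": 0, "dz": -38, "rx": 0, "ry": 0, "rz": 0}, {"dx": 0, "dy": 0, "dz": -38, "rx": 0, "ry": 0, "rz": 0}, {"dx": 0, "dy": 0, "dz": -38, "rx": 0, "ry": 0, "rz": 0}], "fingers": 0.6}}

```text
t: 36.48
eef_pos: [547.3, 189.2, 288.2]
tcp_rot: [3.139, 0.001, 1.938]
ft_force: [-0.4, -0.5, -1.1]
opening: 0.6
```

```bash
python3 go.py b 288 2.2
```

```text
t 36.48 pos [547.28 189.19 288.24] rpy [3.1394e+00 1.0000e-03 1.9378e+00] op 0.600 j6 -0.15 F [-0.44 -0.48 -1.1 ] M [-0.112  0.051  0.035]
d [-1.169e+02 -1.047e+02  1.000e-01] rot [ 0.02   0.013 -2.504]
```

Request:
{"op": "play_rows", "data": {"increments": [{"dx": -23, "dy": -21, "dz": 0, "rx": 0, "ry": 0, "rz": -0.6}, {"dx": -46, "dy": -42, "dz": 0, "rx": 0, "ry": 0, "rz": -1.2}, {"dx": -70, "dy": -63, "dz": 0, "rx": 0, "ry": 0, "rz": -1.8}, {"dx": -94, "dy": -84, "dz": 0, "rx": 0, "ry": 0, "rz": -2.4}, {"dx": -116.9, "dy": -104.7, "dz": 0, "rx": 0.02, "ry": 0.01, "rz": -2.5}, {"dx": -116.9, "dy": -104.7, "dz": 0, "rx": 0.02, "ry": 0.01, "rz": -2.5}, {"dx": -116.9, "dy": -104.7, "dz": 0, "rx": 0.02, "ry": 0.01, "rz": -2.5}]}}

```text
t: 37.07
eef_pos: [491.2, 41.4, 287.7]
tcp_rot: [-3.141, -0.0, 2.197]
ft_force: [0.5, 0.1, 0.4]
opening: 0.598
```

```bash
python3 go.py b 249.6 2.2
```

```text
t 37.07 pos [491.17  41.38 287.7 ] rpy [-3.1407e+00 -4.0000e-04  2.1968e+00] op 0.598 j6 -0.68 F [0.51 0.11 0.38] M [-0.084  0.035 -0.014]
d [ 0.7  1.  38.1] rot [-0.009 -0.004 -0.031]
```

Request:
{"op": "play_rows", "data": {"increments": [{"dx": 0.6, "dy": 0.8, "dz": 13, "rx": 0, "ry": 0, "rz": 0}, {"dx": 0.6, "dy": 0.8, "dz": 27, "rx": 0, "ry": 0, "rz": 0}, {"dx": 0.6, "dy": 0.8, "dz": 37.8, "rx": 0, "ry": 0, "rz": 0}, {"dx": 0.6, "dy": 0.8, "dz": 37.8, "rx": 0, "ry": 0, "rz": 0}, {"dx": 0.6, "dy": 0.8, "dz": 37.8, "rx": 0, "ry": 0, "rz": 0}]}}

```text
t: 37.48
eef_pos: [491.6, 43.0, 249.4]
tcp_rot: [-3.14, -0.001, 2.197]
ft_force: [-0.2, 0.4, 0.1]
opening: 0.6
```

Request:
{"op": "play_rows", "data": {"increments": [{"dx": 0, "dy": 0, "dz": 0, "rx": 0, "ry": 0, "rz": 0}, {"dx": 0, "dy": 0, "dz": 0, "rx": 0, "ry": 0, "rz": 0}, {"dx": 0, "dy": 0, "dz": 0, "rx": 0, "ry": 0, "rz": 0}, {"dx": 0, "dy": 0, "dz": 0, "rx": 0, "ry": 0, "rz": 0}, {"dx": 0, "dy": 0, "dz": 0, "rx": 0, "ry": 0, "rz": 0}], "fingers": 0.2}}

```text
t: 37.9
eef_pos: [491.5, 43.0, 249.8]
tcp_rot: [-3.14, -0.001, 2.198]
ft_force: [-2.1, -1.7, 2.4]
opening: 0.348
```

Request:
{"op": "play_rows", "data": {"increments": [{"dx": 0, "dy": 0, "dz": 0.1, "rx": 0, "ry": 0, "rz": 0.4}, {"dx": 0, "dy": 0, "dz": 0.1, "rx": 0, "ry": 0, "rz": 0.8}, {"dx": 0, "dy": 0, "dz": 0.2, "rx": 0, "ry": 0, "rz": 1.2}, {"dx": 0, "dy": 0, "dz": 0.2, "rx": 0, "ry": 0, "rz": 1.2}, {"dx": 0, "dy": 0, "dz": 0.2, "rx": 0, "ry": 0, "rz": 1.2}, {"dx": 0, "dy": 0, "dz": 0.2, "rx": 0, "ry": 0, "rz": 1.2}]}}

```text
t: 38.4
eef_pos: [491.6, 43.0, 249.7]
tcp_rot: [-3.14, -0.001, 2.073]
ft_force: [-0.6, 2.3, 2.3]
opening: 0.354
```

```bash
python3 s.py b; python3 rest.py 2
```

```text
t 38.40 xyz [491.59  43.02 249.74] yaw 2.0734 j6 -0.55 tau6 0.2532 Mz 0.273 F [-0.6  2.3  2.3] op 0.354
t 38.50 Mz 0.230 tau6 [0.225 0.219] yaw 2.0728 z 249.73 F [1.1 2.  2.9] op 0.354
```

Request:
{"op": "play_rows", "data": {"increments": [{"dx": 0, "dy": 0, "dz": 0, "rx": 0, "ry": 0, "rz": 0}, {"dx": 0, "dy": 0, "dz": 0, "rx": 0, "ry": 0, "rz": 0}, {"dx": 0, "dy": 0, "dz": -10, "rx": 0, "ry": 0, "rz": 0}, {"dx": 0, "dy": 0, "dz": -25, "rx": 0, "ry": 0, "rz": 0}, {"dx": 0, "dy": 0, "dz": -38, "rx": 0, "ry": 0, "rz": 0}, {"dx": 0, "dy": 0, "dz": -38, "rx": 0, "ry": 0, "rz": 0}, {"dx": 0, "dy": 0, "dz": -38, "rx": 0, "ry": 0, "rz": 0}], "fingers": 0.6}}

```text
t: 39.08
eef_pos: [491.6, 43.0, 288.4]
tcp_rot: [-3.141, 0.0, 2.073]
ft_force: [-0.1, 0.1, -0.6]
opening: 0.6
```

```bash
python3 go.py a 288 2.4
```

```text
t 39.08 pos [491.6   42.97 288.37] rpy [-3.1412e+00  1.0000e-04  2.0727e+00] op 0.600 j6 -0.55 F [-0.13  0.06 -0.6 ] M [-0.051  0.008  0.001]
d [123.2  30.    0.3] rot [-4.000e-03  1.000e-03 -3.125e+00]
```

Request:
{"op": "play_rows", "data": {"increments": [{"dx": 25, "dy": 6, "dz": 0, "rx": 0, "ry": 0, "rz": -0.6}, {"dx": 50, "dy": 12, "dz": 0, "rx": 0, "ry": 0, "rz": -1.2}, {"dx": 75, "dy": 18, "dz": 0, "rx": 0, "ry": 0, "rz": -1.8}, {"dx": 100, "dy": 24, "dz": 0, "rx": 0, "ry": 0, "rz": -2.5}, {"dx": 123.2, "dy": 30, "dz": 0, "rx": 0, "ry": 0, "rz": -3.1}, {"dx": 123.2, "dy": 30, "dz": 0, "rx": 0, "ry": 0, "rz": -3.12}, {"dx": 123.2, "dy": 30, "dz": 0, "rx": 0, "ry": 0, "rz": -3.12}, {"dx": 123.2, "dy": 30, "dz": 0, "rx": 0, "ry": 0, "rz": -3.12}]}}

```text
t: 39.75
eef_pos: [458.6, 165.2, 287.9]
tcp_rot: [-3.14, -0.0, 2.399]
ft_force: [0.8, -1.3, 0.1]
opening: 0.603
```

```bash
python3 go.py a 249.8 2.4
```

```text
t 39.75 pos [458.64 165.19 287.89] rpy [-3.1405e+00 -3.0000e-04  2.3990e+00] op 0.603 j6 -0.62 F [ 0.79 -1.27  0.08] M [-0.037  0.018  0.009]
d [ 0.2  0.2 38.1] rot [-0.01  -0.003 -0.009]
```

Request:
{"op": "play_rows", "data": {"increments": [{"dx": 0.2, "dy": 0.2, "dz": 13, "rx": 0, "ry": 0, "rz": 0}, {"dx": 0.2, "dy": 0.2, "dz": 27, "rx": 0, "ry": 0, "rz": 0}, {"dx": 0.2, "dy": 0.2, "dz": 37.8, "rx": 0, "ry": 0, "rz": 0}, {"dx": 0.2, "dy": 0.2, "dz": 37.8, "rx": 0, "ry": 0, "rz": 0}, {"dx": 0.2, "dy": 0.2, "dz": 37.8, "rx": 0, "ry": 0, "rz": 0}]}}

```text
t: 40.17
eef_pos: [458.8, 164.7, 249.7]
tcp_rot: [-3.139, -0.001, 2.397]
ft_force: [1.0, -0.5, 0.1]
opening: 0.601
```

Request:
{"op": "play_rows", "data": {"increments": [{"dx": 0, "dy": 0, "dz": 0, "rx": 0, "ry": 0, "rz": 0}, {"dx": 0, "dy": 0, "dz": 0, "rx": 0, "ry": 0, "rz": 0}, {"dx": 0, "dy": 0, "dz": 0, "rx": 0, "ry": 0, "rz": 0}, {"dx": 0, "dy": 0, "dz": 0, "rx": 0, "ry": 0, "rz": 0}, {"dx": 0, "dy": 0, "dz": 0, "rx": 0, "ry": 0, "rz": 0}], "fingers": 0.2}}

```text
t: 40.58
eef_pos: [459.1, 164.8, 250.1]
tcp_rot: [-3.141, -0.0, 2.397]
ft_force: [1.7, 1.0, 1.9]
opening: 0.35
```

Request:
{"op": "play_rows", "data": {"increments": [{"dx": 0, "dy": 0, "dz": 0.1, "rx": 0, "ry": 0, "rz": 0.4}, {"dx": 0, "dy": 0, "dz": 0.2, "rx": 0, "ry": 0, "rz": 0.8}, {"dx": 0, "dy": 0, "dz": 0.2, "rx": 0, "ry": 0, "rz": 1.2}, {"dx": 0, "dy": 0, "dz": 0.3, "rx": 0, "ry": 0, "rz": 1.6}, {"dx": 0, "dy": 0, "dz": 0.3, "rx": 0, "ry": 0, "rz": 1.6}, {"dx": 0, "dy": 0, "dz": 0.3, "rx": 0, "ry": 0, "rz": 1.6}, {"dx": 0, "dy": 0, "dz": 0.3, "rx": 0, "ry": 0, "rz": 1.6}]}}

```text
t: 41.17
eef_pos: [459.0, 164.8, 250.0]
tcp_rot: [-3.141, -0.0, 2.231]
ft_force: [-0.9, -0.1, 1.4]
opening: 0.349
```

```bash
python3 s.py a; python3 rest.py 2
```

```text
t 41.17 xyz [459.04 164.85 249.98] yaw 2.2310 j6 -0.45 tau6 0.1739 Mz 0.172 F [-0.9 -0.1  1.4] op 0.349
t 41.27 Mz 0.160 tau6 [0.145 0.139] yaw 2.2305 z 249.96 F [0.6 0.4 2.1] op 0.352
```

Request:
{"op": "play_rows", "data": {"increments": [{"dx": 0, "dy": 0, "dz": 0.1, "rx": 0, "ry": 0, "rz": 0.4}, {"dx": 0, "dy": 0, "dz": 0.2, "rx": 0, "ry": 0, "rz": 0.8}, {"dx": 0, "dy": 0, "dz": 0.2, "rx": 0, "ry": 0, "rz": 1.2}, {"dx": 0, "dy": 0, "dz": 0.3, "rx": 0, "ry": 0, "rz": 1.6}, {"dx": 0, "dy": 0, "dz": 0.3, "rx": 0, "ry": 0, "rz": 1.6}, {"dx": 0, "dy": 0, "dz": 0.3, "rx": 0, "ry": 0, "rz": 1.6}, {"dx": 0, "dy": 0, "dz": 0.3, "rx": 0, "ry": 0, "rz": 1.6}]}}

```text
t: 41.85
eef_pos: [459.0, 164.8, 249.8]
tcp_rot: [-3.141, -0.0, 2.065]
ft_force: [0.3, -0.4, 4.5]
opening: 0.351
```

```bash
python3 s.py a; python3 rest.py 2
```

```text
t 41.85 xyz [459.04 164.84 249.76] yaw 2.0645 j6 -0.28 tau6 0.2054 Mz 0.127 F [ 0.3 -0.4  4.5] op 0.351
t 41.95 Mz 0.205 tau6 [0.178 0.172] yaw 2.0639 z 249.74 F [0.  0.1 4.1] op 0.350
```

Request:
{"op": "play_rows", "data": {"increments": [{"dx": 0, "dy": 0, "dz": 0.1, "rx": 0, "ry": 0, "rz": 0.4}, {"dx": 0, "dy": 0, "dz": 0.2, "rx": 0, "ry": 0, "rz": 0.8}, {"dx": 0, "dy": 0, "dz": 0.3, "rx": 0, "ry": 0, "rz": 1.2}, {"dx": 0, "dy": 0, "dz": 0.3, "rx": 0, "ry": 0, "rz": 1.2}, {"dx": 0, "dy": 0, "dz": 0.3, "rx": 0, "ry": 0, "rz": 1.2}, {"dx": 0, "dy": 0, "dz": 0.3, "rx": 0, "ry": 0, "rz": 1.2}]}}

```text
t: 42.45
eef_pos: [459.1, 164.9, 249.6]
tcp_rot: [-3.141, 0.0, 1.939]
ft_force: [-0.4, 0.6, 4.3]
opening: 0.351
```

```bash
python3 s.py a; python3 rest.py 2
```

```text
t 42.45 xyz [459.06 164.85 249.6 ] yaw 1.9391 j6 -0.16 tau6 0.2376 Mz 0.253 F [-0.4  0.6  4.3] op 0.351
t 42.55 Mz 0.243 tau6 [0.227 0.224] yaw 1.9392 z 249.60 F [-0.7 -0.1  4.3] op 0.349
```

Request:
{"op": "play_rows", "data": {"increments": [{"dx": 0, "dy": 0, "dz": 0, "rx": 0, "ry": 0, "rz": 0}, {"dx": 0, "dy": 0, "dz": 0, "rx": 0, "ry": 0, "rz": 0}, {"dx": 0, "dy": 0, "dz": -10, "rx": 0, "ry": 0, "rz": 0}, {"dx": 0, "dy": 0, "dz": -25, "rx": 0, "ry": 0, "rz": 0}, {"dx": 0, "dy": 0, "dz": -38, "rx": 0, "ry": 0, "rz": 0}, {"dx": 0, "dy": 0, "dz": -38, "rx": 0, "ry": 0, "rz": 0}, {"dx": 0, "dy": 0, "dz": -38, "rx": 0, "ry": 0, "rz": 0}], "fingers": 0.6}}

```text
t: 43.13
eef_pos: [459.0, 164.9, 288.2]
tcp_rot: [3.141, 0.0, 1.939]
ft_force: [0.2, -0.6, -0.4]
opening: 0.599
```

```bash
python3 go.py c 288 2.3
```

```text
t 43.13 pos [459.03 164.86 288.21] rpy [3.1405e+00 3.0000e-04 1.9391e+00] op 0.599 j6 -0.16 F [ 0.21 -0.57 -0.42] M [-0.075 -0.008 -0.1  ]
d [-136.    77.5    0.3] rot [ 0.009  0.005 -3.446]
```

Request:
{"op": "play_rows", "data": {"increments": [{"dx": -27, "dy": 15, "dz": 0, "rx": 0, "ry": 0, "rz": -0.7}, {"dx": -54, "dy": 31, "dz": 0, "rx": 0, "ry": 0, "rz": -1.4}, {"dx": -81, "dy": 46, "dz": 0, "rx": 0, "ry": 0, "rz": -2.1}, {"dx": -108, "dy": 62, "dz": 0, "rx": 0, "ry": 0, "rz": -2.8}, {"dx": -136, "dy": 77.5, "dz": 0, "rx": 0, "ry": 0, "rz": -3.4}, {"dx": -136, "dy": 77.5, "dz": 0, "rx": 0, "ry": 0, "rz": -3.45}, {"dx": -136, "dy": 77.5, "dz": 0, "rx": 0, "ry": 0, "rz": -3.45}, {"dx": -136, "dy": 77.5, "dz": 0, "rx": 0, "ry": 0, "rz": -3.45}]}}

```text
t: 43.8
eef_pos: [579.8, 65.9, 287.4]
tcp_rot: [-3.141, -0.001, 2.299]
ft_force: [-1.3, 0.3, 0.6]
opening: 0.602
```

```bash
python3 go.py c 249.8 2.3
```

```text
t 43.80 pos [579.77  65.9  287.39] rpy [-3.1409e+00 -8.0000e-04  2.2993e+00] op 0.602 j6 -0.73 F [-1.27  0.34  0.56] M [-0.056  0.02   0.024]
d [-0.4  0.4 37.6] rot [-0.006 -0.007 -0.007]
```

Request:
{"op": "play_rows", "data": {"increments": [{"dx": -0.4, "dy": 0.4, "dz": 13, "rx": 0, "ry": 0, "rz": 0}, {"dx": -0.4, "dy": 0.4, "dz": 27, "rx": 0, "ry": 0, "rz": 0}, {"dx": -0.4, "dy": 0.4, "dz": 37.5, "rx": 0, "ry": 0, "rz": 0}, {"dx": -0.4, "dy": 0.4, "dz": 37.5, "rx": 0, "ry": 0, "rz": 0}, {"dx": -0.4, "dy": 0.4, "dz": 37.5, "rx": 0, "ry": 0, "rz": 0}]}}

```text
t: 44.22
eef_pos: [580.0, 66.4, 249.6]
tcp_rot: [-3.14, -0.002, 2.3]
ft_force: [0.7, -0.2, 0.5]
opening: 0.598
```

Request:
{"op": "play_rows", "data": {"increments": [{"dx": 0, "dy": 0, "dz": 0, "rx": 0, "ry": 0, "rz": 0}, {"dx": 0, "dy": 0, "dz": 0, "rx": 0, "ry": 0, "rz": 0}, {"dx": 0, "dy": 0, "dz": 0, "rx": 0, "ry": 0, "rz": 0}, {"dx": 0, "dy": 0, "dz": 0, "rx": 0, "ry": 0, "rz": 0}, {"dx": 0, "dy": 0, "dz": 0, "rx": 0, "ry": 0, "rz": 0}], "fingers": 0.2}}

```text
t: 44.63
eef_pos: [580.0, 66.5, 250.0]
tcp_rot: [-3.141, -0.001, 2.3]
ft_force: [-0.4, 0.8, 2.4]
opening: 0.349
```

Request:
{"op": "play_rows", "data": {"increments": [{"dx": 0, "dy": 0, "dz": 0.1, "rx": 0, "ry": 0, "rz": 0.4}, {"dx": 0, "dy": 0, "dz": 0.2, "rx": 0, "ry": 0, "rz": 0.8}, {"dx": 0, "dy": 0, "dz": 0.2, "rx": 0, "ry": 0, "rz": 1.2}, {"dx": 0, "dy": 0, "dz": 0.3, "rx": 0, "ry": 0, "rz": 1.6}, {"dx": 0, "dy": 0, "dz": 0.3, "rx": 0, "ry": 0, "rz": 1.6}, {"dx": 0, "dy": 0, "dz": 0.3, "rx": 0, "ry": 0, "rz": 1.6}, {"dx": 0, "dy": 0, "dz": 0.3, "rx": 0, "ry": 0, "rz": 1.6}]}}

```text
t: 45.22
eef_pos: [580.2, 66.6, 249.9]
tcp_rot: [-3.141, -0.001, 2.133]
ft_force: [1.7, 3.1, 0.8]
opening: 0.35
```

```bash
python3 s.py c; python3 rest.py 2
```

```text
t 45.22 xyz [580.18  66.59 249.87] yaw 2.1334 j6 -0.56 tau6 0.1856 Mz 0.210 F [1.7 3.1 0.8] op 0.350
t 45.32 Mz 0.135 tau6 [0.157 0.151] yaw 2.1329 z 249.88 F [1.9 3.9 0.6] op 0.354
```

Request:
{"op": "play_rows", "data": {"increments": [{"dx": 0, "dy": 0, "dz": 0.1, "rx": 0, "ry": 0, "rz": 0.4}, {"dx": 0, "dy": 0, "dz": 0.2, "rx": 0, "ry": 0, "rz": 0.8}, {"dx": 0, "dy": 0, "dz": 0.2, "rx": 0, "ry": 0, "rz": 1.2}, {"dx": 0, "dy": 0, "dz": 0.3, "rx": 0, "ry": 0, "rz": 1.6}, {"dx": 0, "dy": 0, "dz": 0.3, "rx": 0, "ry": 0, "rz": 1.6}, {"dx": 0, "dy": 0, "dz": 0.3, "rx": 0, "ry": 0, "rz": 1.6}, {"dx": 0, "dy": 0, "dz": 0.3, "rx": 0, "ry": 0, "rz": 1.6}]}}

```text
t: 45.9
eef_pos: [580.3, 66.7, 249.7]
tcp_rot: [3.141, -0.001, 1.968]
ft_force: [2.4, 4.5, 0.1]
opening: 0.352
```

```bash
python3 s.py c; python3 rest.py 2
```

```text
t 45.90 xyz [580.33  66.72 249.67] yaw 1.9675 j6 -0.40 tau6 0.2225 Mz 0.205 F [2.4 4.5 0.1] op 0.352
t 46.00 Mz 0.214 tau6 [0.208 0.204] yaw 1.9675 z 249.67 F [ 3.3  4.4 -0. ] op 0.349
```

Request:
{"op": "play_rows", "data": {"increments": [{"dx": 0, "dy": 0, "dz": 0.1, "rx": 0, "ry": 0, "rz": 0.4}, {"dx": 0, "dy": 0, "dz": 0.2, "rx": 0, "ry": 0, "rz": 0.8}, {"dx": 0, "dy": 0, "dz": 0.3, "rx": 0, "ry": 0, "rz": 1.2}, {"dx": 0, "dy": 0, "dz": 0.3, "rx": 0, "ry": 0, "rz": 1.2}, {"dx": 0, "dy": 0, "dz": 0.3, "rx": 0, "ry": 0, "rz": 1.2}, {"dx": 0, "dy": 0, "dz": 0.3, "rx": 0, "ry": 0, "rz": 1.2}]}}

```text
t: 46.5
eef_pos: [580.5, 66.8, 249.5]
tcp_rot: [3.141, -0.001, 1.845]
ft_force: [2.7, 5.1, 0.4]
opening: 0.354
```

```bash
python3 s.py c; python3 rest.py 2
```

```text
t 46.50 xyz [580.49  66.75 249.55] yaw 1.8446 j6 -0.27 tau6 0.2463 Mz 0.238 F [2.7 5.1 0.4] op 0.354
t 46.60 Mz 0.231 tau6 [0.236 0.234] yaw 1.8448 z 249.53 F [2.1 3.9 1.8] op 0.355
```

Request:
{"op": "play_rows", "data": {"increments": [{"dx": 0, "dy": 0, "dz": 0, "rx": 0, "ry": 0, "rz": 0}, {"dx": 0, "dy": 0, "dz": 0, "rx": 0, "ry": 0, "rz": 0}, {"dx": 0, "dy": 0, "dz": -10, "rx": 0, "ry": 0, "rz": 0}, {"dx": 0, "dy": 0, "dz": -25, "rx": 0, "ry": 0, "rz": 0}, {"dx": 0, "dy": 0, "dz": -38, "rx": 0, "ry": 0, "rz": 0}, {"dx": 0, "dy": 0, "dz": -38, "rx": 0, "ry": 0, "rz": 0}, {"dx": 0, "dy": 0, "dz": -38, "rx": 0, "ry": 0, "rz": 0}], "fingers": 0.6}}

```text
t: 47.18
eef_pos: [580.3, 66.6, 288.2]
tcp_rot: [3.14, -0.0, 1.845]
ft_force: [-0.1, 0.3, 0.4]
opening: 0.6
```

```bash
python3 go.py d 288 2.2
```

```text
t 47.18 pos [580.34  66.61 288.22] rpy [ 3.1396e+00 -1.0000e-04  1.8450e+00] op 0.600 j6 -0.27 F [-0.1   0.34  0.42] M [-0.053  0.053 -0.034]
d [127.3   1.2   0.2] rot [ 1.90e-02  2.00e-03 -3.39e+00]
```

Request:
{"op": "play_rows", "data": {"increments": [{"dx": 32, "dy": 0, "dz": 0, "rx": 0, "ry": 0, "rz": -0.8}, {"dx": 64, "dy": 0, "dz": 0, "rx": 0, "ry": 0, "rz": -1.6}, {"dx": 96, "dy": 1, "dz": 0, "rx": 0, "ry": 0, "rz": -2.5}, {"dx": 127.3, "dy": 1.2, "dz": 0, "rx": 0, "ry": 0, "rz": -3.4}, {"dx": 127.3, "dy": 1.2, "dz": 0, "rx": 0.02, "ry": 0, "rz": -3.4}, {"dx": 127.3, "dy": 1.2, "dz": 0, "rx": 0.02, "ry": 0, "rz": -3.4}, {"dx": 127.3, "dy": 1.2, "dz": 0, "rx": 0.02, "ry": 0, "rz": -3.4}]}}

```text
t: 47.77
eef_pos: [547.0, 189.2, 287.6]
tcp_rot: [-3.14, -0.0, 2.201]
ft_force: [0.8, -0.5, 0.2]
opening: 0.598
```

```bash
python3 go.py d 249.6 2.2
```

```text
t 47.77 pos [546.98 189.21 287.64] rpy [-3.1404e+00 -1.0000e-04  2.2005e+00] op 0.598 j6 -0.41 F [ 0.81 -0.53  0.24] M [-0.04   0.041  0.043]
d [ 0.2  0.2 38. ] rot [-0.012 -0.001  0.005]
```

Request:
{"op": "play_rows", "data": {"increments": [{"dx": 0.2, "dy": 0.2, "dz": 13, "rx": 0, "ry": 0, "rz": 0}, {"dx": 0.2, "dy": 0.2, "dz": 27, "rx": 0, "ry": 0, "rz": 0}, {"dx": 0.2, "dy": 0.2, "dz": 37.8, "rx": 0, "ry": 0, "rz": 0}, {"dx": 0.2, "dy": 0.2, "dz": 37.8, "rx": 0, "ry": 0, "rz": 0}, {"dx": 0.2, "dy": 0.2, "dz": 37.8, "rx": 0, "ry": 0, "rz": 0}]}}

```text
t: 48.18
eef_pos: [547.3, 188.7, 249.4]
tcp_rot: [-3.139, -0.001, 2.199]
ft_force: [-0.4, 0.3, 0.2]
opening: 0.6
```

Request:
{"op": "play_rows", "data": {"increments": [{"dx": 0, "dy": 0, "dz": 0, "rx": 0, "ry": 0, "rz": 0}, {"dx": 0, "dy": 0, "dz": 0, "rx": 0, "ry": 0, "rz": 0}, {"dx": 0, "dy": 0, "dz": 0, "rx": 0, "ry": 0, "rz": 0}, {"dx": 0, "dy": 0, "dz": 0, "rx": 0, "ry": 0, "rz": 0}, {"dx": 0, "dy": 0, "dz": 0, "rx": 0, "ry": 0, "rz": 0}], "fingers": 0.2}}

```text
t: 48.6
eef_pos: [547.6, 188.9, 249.9]
tcp_rot: [-3.141, 0.0, 2.199]
ft_force: [3.5, 0.5, 0.6]
opening: 0.351
```

Request:
{"op": "play_rows", "data": {"increments": [{"dx": 0, "dy": 0, "dz": 0.1, "rx": 0, "ry": 0, "rz": 0.4}, {"dx": 0, "dy": 0, "dz": 0.1, "rx": 0, "ry": 0, "rz": 0.8}, {"dx": 0, "dy": 0, "dz": 0.2, "rx": 0, "ry": 0, "rz": 1.2}, {"dx": 0, "dy": 0, "dz": 0.2, "rx": 0, "ry": 0, "rz": 1.2}, {"dx": 0, "dy": 0, "dz": 0.2, "rx": 0, "ry": 0, "rz": 1.2}, {"dx": 0, "dy": 0, "dz": 0.2, "rx": 0, "ry": 0, "rz": 1.2}]}}

```text
t: 49.1
eef_pos: [547.6, 189.0, 249.8]
tcp_rot: [-3.142, 0.0, 2.075]
ft_force: [0.3, 0.4, 0.1]
opening: 0.35
```

```bash
python3 s.py d; python3 rest.py 2
```

```text
t 49.10 xyz [547.59 189.01 249.8 ] yaw 2.0749 j6 -0.29 tau6 0.2534 Mz 0.252 F [0.3 0.4 0.1] op 0.350
t 49.20 Mz 0.275 tau6 [0.225 0.219] yaw 2.0744 z 249.78 F [-0.1  0.6  0.9] op 0.354
```

Request:
{"op": "play_rows", "data": {"increments": [{"dx": 0, "dy": 0, "dz": 0, "rx": 0, "ry": 0, "rz": 0}, {"dx": 0, "dy": 0, "dz": 0, "rx": 0, "ry": 0, "rz": 0}, {"dx": 0, "dy": 0, "dz": -10, "rx": 0, "ry": 0, "rz": 0}, {"dx": 0, "dy": 0, "dz": -25, "rx": 0, "ry": 0, "rz": 0}, {"dx": 0, "dy": 0, "dz": -38, "rx": 0, "ry": 0, "rz": 0}, {"dx": 0, "dy": 0, "dz": -38, "rx": 0, "ry": 0, "rz": 0}, {"dx": 0, "dy": 0, "dz": -38, "rx": 0, "ry": 0, "rz": 0}], "fingers": 0.6}}

```text
t: 49.78
eef_pos: [547.6, 189.0, 288.6]
tcp_rot: [3.14, 0.001, 2.074]
ft_force: [0.1, 0.2, -0.2]
opening: 0.603
```

```bash
python3 go.py b 288 2.2
```

```text
t 49.78 pos [547.56 189.   288.58] rpy [3.1401e+00 6.0000e-04 2.0743e+00] op 0.603 j6 -0.28 F [ 0.05  0.17 -0.18] M [-0.074 -0.004 -0.004]
d [-101.3 -119.8    0.5] rot [ 0.014  0.007 -1.2  ]
```

Request:
{"op": "play_rows", "data": {"increments": [{"dx": -20, "dy": -24, "dz": 0, "rx": 0, "ry": 0, "rz": -0.2}, {"dx": -40, "dy": -48, "dz": 0, "rx": 0, "ry": 0, "rz": -0.4}, {"dx": -61, "dy": -72, "dz": 0, "rx": 0, "ry": 0, "rz": -0.7}, {"dx": -82, "dy": -97, "dz": 0, "rx": 0, "ry": 0, "rz": -1.0}, {"dx": -101.3, "dy": -119.8, "dz": 0, "rx": 0, "ry": 0, "rz": -1.2}, {"dx": -101.3, "dy": -119.8, "dz": 0, "rx": 0, "ry": 0, "rz": -1.2}, {"dx": -101.3, "dy": -119.8, "dz": 0, "rx": 0, "ry": 0, "rz": -1.2}, {"dx": -101.3, "dy": -119.8, "dz": 0, "rx": 0, "ry": 0, "rz": -1.2}]}}

```text
t: 50.45
eef_pos: [491.8, 42.6, 288.2]
tcp_rot: [3.14, 0.001, 2.199]
ft_force: [-0.3, 0.8, -0.9]
opening: 0.599
```

```bash
python3 go.py b 249.6 2.2
```

```text
t 50.45 pos [491.76  42.64 288.2 ] rpy [3.1403e+00 6.0000e-04 2.1991e+00] op 0.599 j6 -0.68 F [-0.31  0.83 -0.89] M [-0.016 -0.007 -0.005]
d [ 0.1 -0.3 38.6] rot [ 0.012  0.006 -0.009]
```

Request:
{"op": "play_rows", "data": {"increments": [{"dx": 0.1, "dy": -0.2, "dz": 13, "rx": 0, "ry": 0, "rz": 0}, {"dx": 0.1, "dy": -0.2, "dz": 27, "rx": 0, "ry": 0, "rz": 0}, {"dx": 0.1, "dy": -0.2, "dz": 38.3, "rx": 0, "ry": 0, "rz": 0}, {"dx": 0.1, "dy": -0.2, "dz": 38.3, "rx": 0, "ry": 0, "rz": 0}, {"dx": 0.1, "dy": -0.2, "dz": 38.3, "rx": 0, "ry": 0, "rz": 0}]}}

```text
t: 50.87
eef_pos: [491.8, 43.5, 249.5]
tcp_rot: [3.141, -0.0, 2.2]
ft_force: [0.5, -0.1, -0.1]
opening: 0.597
```

Request:
{"op": "play_rows", "data": {"increments": [{"dx": 0, "dy": 0, "dz": 0, "rx": 0, "ry": 0, "rz": 0}, {"dx": 0, "dy": 0, "dz": 0, "rx": 0, "ry": 0, "rz": 0}, {"dx": 0, "dy": 0, "dz": 0, "rx": 0, "ry": 0, "rz": 0}, {"dx": 0, "dy": 0, "dz": 0, "rx": 0, "ry": 0, "rz": 0}, {"dx": 0, "dy": 0, "dz": 0, "rx": 0, "ry": 0, "rz": 0}], "fingers": 0.2}}

```text
t: 51.28
eef_pos: [491.3, 43.2, 249.8]
tcp_rot: [-3.14, -0.001, 2.201]
ft_force: [-6.7, -4.7, 5.2]
opening: 0.352
```

Request:
{"op": "play_rows", "data": {"increments": [{"dx": 0, "dy": 0, "dz": 0.1, "rx": 0, "ry": 0, "rz": 0.4}, {"dx": 0, "dy": 0, "dz": 0.1, "rx": 0, "ry": 0, "rz": 0.8}, {"dx": 0, "dy": 0, "dz": 0.2, "rx": 0, "ry": 0, "rz": 1.1}, {"dx": 0, "dy": 0, "dz": 0.2, "rx": 0, "ry": 0, "rz": 1.1}, {"dx": 0, "dy": 0, "dz": 0.2, "rx": 0, "ry": 0, "rz": 1.1}, {"dx": 0, "dy": 0, "dz": 0.2, "rx": 0, "ry": 0, "rz": 1.1}]}}

```text
t: 51.78
eef_pos: [491.3, 43.3, 249.8]
tcp_rot: [-3.14, -0.0, 2.087]
ft_force: [0.9, 1.0, 2.2]
opening: 0.354
```

```bash
python3 s.py b; python3 rest.py 2
```

```text
t 51.78 xyz [491.34  43.27 249.8 ] yaw 2.0867 j6 -0.56 tau6 0.2647 Mz 0.233 F [0.9 1.  2.2] op 0.354
t 51.88 Mz 0.244 tau6 [0.243 0.238] yaw 2.0863 z 249.77 F [0.4 1.5 1.8] op 0.353
```

Request:
{"op": "play_rows", "data": {"increments": [{"dx": 0, "dy": 0, "dz": 0, "rx": 0, "ry": 0, "rz": 0}, {"dx": 0, "dy": 0, "dz": 0, "rx": 0, "ry": 0, "rz": 0}, {"dx": 0, "dy": 0, "dz": -10, "rx": 0, "ry": 0, "rz": 0}, {"dx": 0, "dy": 0, "dz": -25, "rx": 0, "ry": 0, "rz": 0}, {"dx": 0, "dy": 0, "dz": -38, "rx": 0, "ry": 0, "rz": 0}, {"dx": 0, "dy": 0, "dz": -38, "rx": 0, "ry": 0, "rz": 0}, {"dx": 0, "dy": 0, "dz": -38, "rx": 0, "ry": 0, "rz": 0}], "fingers": 0.6}}

```text
t: 52.47
eef_pos: [491.3, 43.2, 288.5]
tcp_rot: [3.141, 0.0, 2.086]
ft_force: [-0.9, -0.8, 0.6]
opening: 0.604
```

```bash
python3 go.py a 288 2.2
```

```text
t 52.47 pos [491.31  43.25 288.45] rpy [3.1414e+00 5.0000e-04 2.0862e+00] op 0.604 j6 -0.56 F [-0.95 -0.79  0.56] M [-0.042 -0.042 -0.022]
d [122.4  31.7   0.4] rot [ 0.002  0.004 -1.087]
```

Request:
{"op": "play_rows", "data": {"increments": [{"dx": 30, "dy": 8, "dz": 0, "rx": 0, "ry": 0, "rz": -0.2}, {"dx": 60, "dy": 16, "dz": 0, "rx": 0, "ry": 0, "rz": -0.5}, {"dx": 90, "dy": 23, "dz": 0, "rx": 0, "ry": 0, "rz": -0.8}, {"dx": 122.4, "dy": 31.7, "dz": 0, "rx": 0, "ry": 0, "rz": -1.1}, {"dx": 122.4, "dy": 31.7, "dz": 0, "rx": 0, "ry": 0, "rz": -1.1}, {"dx": 122.4, "dy": 31.7, "dz": 0, "rx": 0, "ry": 0, "rz": -1.1}, {"dx": 122.4, "dy": 31.7, "dz": 0, "rx": 0, "ry": 0, "rz": -1.1}]}}

```text
t: 53.05
eef_pos: [458.6, 165.2, 287.9]
tcp_rot: [-3.141, 0.0, 2.202]
ft_force: [0.2, -0.1, -0.2]
opening: 0.597
```

```bash
python3 go.py a 249.6 2.2
```

```text
t 53.05 pos [458.56 165.21 287.91] rpy [-3.1410e+00  2.0000e-04  2.2017e+00] op 0.597 j6 -0.42 F [ 0.22 -0.13 -0.18] M [0.033 0.004 0.004]
d [ 0.1  0.2 38.3] rot [-0.006  0.002  0.016]
```

Request:
{"op": "play_rows", "data": {"increments": [{"dx": 0.1, "dy": 0.1, "dz": 13, "rx": 0, "ry": 0, "rz": 0}, {"dx": 0.1, "dy": 0.1, "dz": 27, "rx": 0, "ry": 0, "rz": 0}, {"dx": 0.1, "dy": 0.1, "dz": 38, "rx": 0, "ry": 0, "rz": 0}, {"dx": 0.1, "dy": 0.1, "dz": 38, "rx": 0, "ry": 0, "rz": 0}, {"dx": 0.1, "dy": 0.1, "dz": 38, "rx": 0, "ry": 0, "rz": 0}]}}

```text
t: 53.47
eef_pos: [458.9, 164.4, 249.6]
tcp_rot: [-3.14, -0.0, 2.2]
ft_force: [0.5, -0.6, -0.0]
opening: 0.602
```

Request:
{"op": "play_rows", "data": {"increments": [{"dx": 0, "dy": 0, "dz": 0, "rx": 0, "ry": 0, "rz": 0}, {"dx": 0, "dy": 0, "dz": 0, "rx": 0, "ry": 0, "rz": 0}, {"dx": 0, "dy": 0, "dz": 0, "rx": 0, "ry": 0, "rz": 0}, {"dx": 0, "dy": 0, "dz": 0, "rx": 0, "ry": 0, "rz": 0}, {"dx": 0, "dy": 0, "dz": 0, "rx": 0, "ry": 0, "rz": 0}], "fingers": 0.2}}

```text
t: 53.88
eef_pos: [459.2, 164.5, 250.0]
tcp_rot: [-3.141, 0.0, 2.2]
ft_force: [1.7, 1.4, 1.3]
opening: 0.351
```

Request:
{"op": "play_rows", "data": {"increments": [{"dx": 0, "dy": 0, "dz": 0.1, "rx": 0, "ry": 0, "rz": 0.4}, {"dx": 0, "dy": 0, "dz": 0.1, "rx": 0, "ry": 0, "rz": 0.8}, {"dx": 0, "dy": 0, "dz": 0.2, "rx": 0, "ry": 0, "rz": 1.1}, {"dx": 0, "dy": 0, "dz": 0.2, "rx": 0, "ry": 0, "rz": 1.1}, {"dx": 0, "dy": 0, "dz": 0.2, "rx": 0, "ry": 0, "rz": 1.1}, {"dx": 0, "dy": 0, "dz": 0.2, "rx": 0, "ry": 0, "rz": 1.1}]}}

```text
t: 54.38
eef_pos: [459.2, 164.5, 250.0]
tcp_rot: [-3.141, 0.0, 2.086]
ft_force: [0.3, -0.7, 3.0]
opening: 0.349
```

```bash
python3 s.py a; python3 rest.py 2
```

```text
t 54.38 xyz [459.15 164.51 249.95] yaw 2.0861 j6 -0.31 tau6 0.2609 Mz 0.219 F [ 0.3 -0.7  3. ] op 0.349
t 54.48 Mz 0.279 tau6 [0.239 0.234] yaw 2.0855 z 249.93 F [-0.9 -0.1  3.6] op 0.348
```

All four knobs read 0.219 to 0.238 N m at rest, and running free they read about 0.09. I'll release, lift clear and look.

Request:
{"op": "play_rows", "data": {"increments": [{"dx": 0, "dy": 0, "dz": 0, "rx": 0, "ry": 0, "rz": 0}, {"dx": 0, "dy": 0, "dz": 0, "rx": 0, "ry": 0, "rz": 0}, {"dx": 0, "dy": 0, "dz": -15, "rx": 0, "ry": 0, "rz": 0}, {"dx": 0, "dy": 0, "dz": -40, "rx": 0, "ry": 0, "rz": 0}, {"dx": 0, "dy": 0, "dz": -70, "rx": 0, "ry": 0, "rz": 0}, {"dx": 0, "dy": 0, "dz": -100, "rx": 0, "ry": 0, "rz": 0}, {"dx": 0, "dy": 0, "dz": -120, "rx": 0, "ry": 0, "rz": 0}, {"dx": 0, "dy": 0, "dz": -120, "rx": 0, "ry": 0, "rz": 0}], "fingers": 0.6}}

```text
t: 55.15
eef_pos: [459.4, 164.7, 373.5]
tcp_rot: [3.136, 0.002, 2.085]
ft_force: [-0.3, -0.2, 0.6]
opening: 0.6
```

```bash
python3 - <<'E'
from h import *
im,K,R,t=cam("scene")
cv2.imwrite("pics/scz2.png",cv2.resize(im[210:390,240:460,::-1],None,fx=3.3,fy=3.3,interpolation=cv2.INTER_CUBIC))
E
```

```text
(no output)
```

View pics/scz2.png

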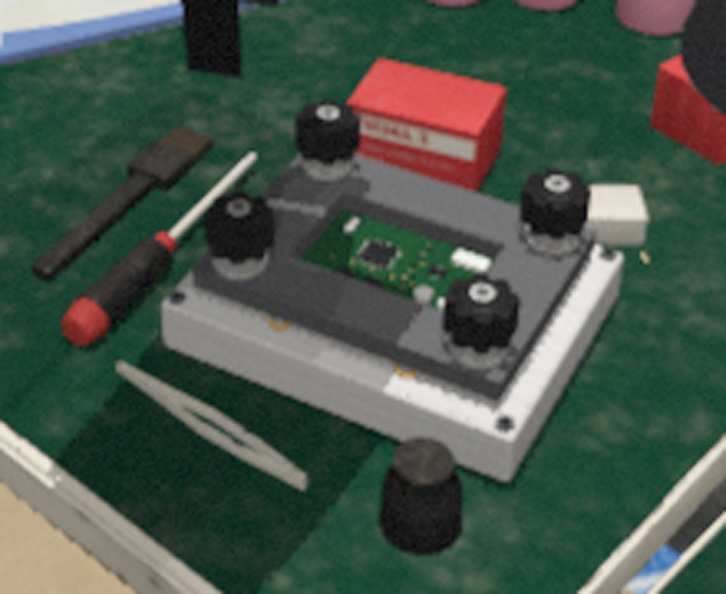

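The picture shows the four knobs sunk slightly, with the frame level on the board. The tweezers at (210,425), loupe at (423,495), screwdriver at (160,255), brush, red box and steel block are at the same pixels as before. The gripper is clear, so I'm handing in.

```bash
python3 -c "
from cell import env
print(env.job_done(), env.state()['t'])"
```

```text
the job is handed in; nothing more can be done
the job is handed in; nothing more can be done
```

The sample board is clamped and the job was handed in at about 55 s of the 72 s allowed. I could not read the clamping forces directly, so I judged every nip and tightening by torque.

**First pass:** I nipped a and c, then b and d. My first nip on knob a went too far by the torque reading. I backed it off and approached it again before starting on b and d.

**Second pass:** I tightened b and d (touching up b once), then a and c. Afterwards I rechecked d, b and a with a small turn each; c was tightened last.

**Final torque at rest:**

| Knob | Torque at rest (N m) |
|---|---|
| a | 0.234 |
| b | 0.238 |
| c | 0.234 |
| d | 0.219 |

By the same method a knob running free read about 0.09, slightly above the stated 0.07. Allowing for that, these readings mean roughly 40 to 45 N on each knob, inside the 22 to 60 N range. The turn angle for b suggested somewhat less force than its torque did.

**What did not agree well:** the wrist moment was noisy, by about 0.03 N m. I relied on the last joint's torque at rest instead, and that also shifts a little with how the turn ends. The forces at the nipping steps (about 10 to 16 N) are therefore estimates too.

**Last picture:** the frame looks level on the board and the bystanders appear where they lay. The gripper was open and clear above the fixture.

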